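Put away the washed cutlery and hang up the utensils

TASK

Put the washing-up away: stand every fork and spoon that lies on the blue mat upright in the aluminium cup, handle down, and hang the turner and the skimmer by their eyes on the stand's two pegs, one on each, so that they hang down freely. Let everything come to rest, and leave the plate, the salt cellar and the detergent bottle where they are.

Things in the scene. Friction and masses are not known exactly. Their poses are not given: they have to be found in the camera images.
- mat: thin fixed blue plastic drainer mat, 320 x 420 mm, top face 4 mm above the counter, on the robot's right, where the washed cutlery lies; origin at the centre of its underside, z up
- fork_a: fork, 210 mm, 45 g, may be absent. Red handle 15 wide, 10 thick, x -105 to +15; steel neck to x +57; head 24 wide to x +105. Own x: butt to head; z up as it lies. Origin: underside of the handle, near the centre of mass, a good grip point (handle mid-thickness z +5). Starts flat on the mat, head pointing away from the robot within 15 degrees
- fork_a_butt (a point): end of the handle (butt) of fork_a, at x = -105 mm, mid-thickness
- fork_b: fork, 210 mm, 45 g, may be absent. Green handle 15 wide, 10 thick, x -105 to +15; steel neck to x +57; head 24 wide to x +105. Own x: butt to head; z up as it lies. Origin: underside of the handle, near the centre of mass, a good grip point (handle mid-thickness z +5). Starts flat on the mat, head pointing away from the robot within 15 degrees
- fork_b_butt (a point): end of the handle (butt) of fork_b, at x = -105 mm, mid-thickness
- spoon_a: spoon, 210 mm, 45 g, may be absent. Red handle 15 wide, 10 thick, x -105 to +15; steel neck to x +57; head 24 wide to x +105. Own x: butt to head; z up as it lies. Origin: underside of the handle, near the centre of mass, a good grip point (handle mid-thickness z +5). Starts flat on the mat, head pointing away from the robot within 15 degrees
- spoon_a_butt (a point): end of the handle (butt) of spoon_a, at x = -105 mm, mid-thickness
- spoon_b: spoon, 210 mm, 45 g, may be absent. Green handle 15 wide, 10 thick, x -105 to +15; steel neck to x +57; head 24 wide to x +105. Own x: butt to head; z up as it lies. Origin: underside of the handle, near the centre of mass, a good grip point (handle mid-thickness z +5). Starts flat on the mat, head pointing away from the robot within 15 degrees
- spoon_b_butt (a point): end of the handle (butt) of spoon_b, at x = -105 mm, mid-thickness
- cup: fixed aluminium cutlery cup on a wooden disc (96 mm across, 12 thick); outside diameter 86 mm at the foot, 92 at the rim, wall 3; inner floor 16 mm, rim 112 mm above the counter. Origin: centre of the disc's underside, z up
- cup_mouth (a point): centre of the cup's mouth, level with the rim
- turner: slotted turner: black plastic handle, rectangular steel blade 64 x 56 mm, 3 mm thick; 210 mm long, 90 g. Handle x -32 to +68, 14 wide, z 0 to 8; blade at the -x end; wire eye at the +x end (ring of inner diameter 28 mm, wire 5). Origin: underside of the handle, z up as it lies; grip at x 0 to +20, z +4. Starts flat on the counter at the robot's left, eye away from the robot within 18 degrees
- turner_eye (a point): centre of the turner's hanging eye, at x = +84.5 mm, z = +4 mm
- skimmer: skimmer: orange plastic handle, aluminium disc, diameter 68 mm, 3 mm thick; 210 mm long, 90 g. Handle x -32 to +68, 14 wide, z 0 to 8; blade at the -x end; wire eye at the +x end (ring of inner diameter 28 mm, wire 5). Origin: underside of the handle, z up as it lies; grip at x 0 to +20, z +4. Starts flat on the counter at the robot's left, eye away from the robot within 18 degrees
- skimmer_eye (a point): centre of the skimmer's hanging eye, at x = +84.5 mm, z = +4 mm
- stand: fixed utensil stand: two steel posts 270 mm apart along its y, feet 100 x 30 x 12 mm, a level steel bar (14 thick) at z 255 mm; two straight steel pegs, 8 thick, 60 long, rise from the bar at y -70 and +70, sloping up at 50 degrees towards the stand's -x side (the robot), where they end free. Origin: on the counter midway between the posts, z up
- peg0_mid (a point): point on peg 0's axis 34 mm up from the bar's centre line (peg 0 is at stand y = -70 mm)
- peg0_tip (a point): free upper end of peg 0, 62 mm along the axis from the bar's centre line
- peg1_mid (a point): point on peg 1's axis 34 mm up from the bar's centre line (peg 1 is at stand y = +70 mm)
- peg1_tip (a point): free upper end of peg 1, 62 mm along the axis from the bar's centre line
- plate: white ceramic plate, 210 mm across, 22 mm high, a bystander; origin centre of underside
- salt: white plastic salt cellar with flip lid, 75 x 55 x 68 mm, a bystander; origin centre of underside, z up
- detergent: yellow detergent bottle, 60 mm across, 170 mm high, a bystander; origin centre of underside, z up
Things that resemble listed ones, but are neither listed nor needed, are in the scene too. Leave any pink or purple look-alike of the fork_b alone.

How it is judged (in metres and radians):
At the end, for the whole second after the job is handed in: All cutlery stands in the cup, handle down: butt within 44 mm of its axis, 8 to 70 mm high, lean under 0.8 rad. Turner and skimmer hang on one peg each: eye within 45 mm of the peg's mid point and above 225 mm, eye up, within 0.7 rad of vertical. At rest (0.05, hung tools 0.1 m/s) (horizontal distance between each of fork_a_butt, fork_b_butt, spoon_a_butt, spoon_b_butt and cup below 0.044 m and z of fork_a_butt in the frame of cup between 0.008 and 0.07 m and angle between each of fork_a, fork_b, spoon_a, spoon_b's own x axis and vertical below 0.8 rad and linear speed of each of fork_a, fork_b, spoon_a, spoon_b below 0.05 m/s and z of fork_b_butt in the frame of cup between 0.008 and 0.07 m and z of spoon_a_butt in the frame of cup between 0.008 and 0.07 m and z of spoon_b_butt in the frame of cup between 0.008 and 0.07 m and ((distance between turner_eye and peg0_mid below 0.045 m and distance between skimmer_eye and peg1_mid below 0.045 m) or (distance between turner_eye and peg1_mid below 0.045 m and distance between skimmer_eye and peg0_mid below 0.045 m)) and angle between each of turner, skimmer's own x axis and vertical below 0.7 rad and z of each of turner_eye, skimmer_eye in the frame of stand above 0.225 m and linear speed of each of turner, skimmer below 0.1 m/s); the robot touches nothing.
It fails at once if the plate, salt cellar or detergent bottle is pushed more than 30 mm or tipped over (distance of any of plate, salt, detergent from where it was at the start of the episode above 0.03 m or angle between any of salt, detergent's own z axis and vertical above 0.5 rad).
Of fork_a, fork_b, spoon_a, spoon_b only 2 to 4 are there at a start; the rules pass over those that are not, and their reading is None.
At some moment in a run one of fork_a, fork_b, spoon_a, spoon_b, turner, skimmer may be knocked a few centimetres aside while the robot is not near it.
It also fails if it takes over 210 s, if anything falls off the work surface, if the arm or the gripper's body presses on something with over 40 N, if the wrist force passes 120 N, or if a joint passes its speed limit or range.

ROBOT

A 7-joint arm with a two-finger parallel gripper is mounted at the origin on the work surface. World frame = base frame: x ahead of the robot, y to its left, z up, the work surface at z = 0. Lengths are in m, angles in degrees, forces in N, time in s.
With the tool pointing down it reaches from about 0.425 to 0.875 m from the base axis. Payload 4.7 kg.
Tool frame: the origin (TCP) lies at the very end of the fingers, on their centre line; the grasp point (between the pads) lies 19 mm behind it; x points along the fingers, z is the direction in which the jaws open and shut, and the axes are right-handed (so a half turn about x gives the same grasp; the last joint's range is limited). The gripper opens to 87 mm and grips with 3 to 60 N. Pads are 19 mm wide; open, the fingers measure 117 mm over their backs; the gripper's body (75 mm by 190 mm) begins 51 mm behind the grasp point.
Start: joints at [-72.072, 18.392, -4.016, 83.108, 1.295, 78.541, -3.26], TCP at [0.191, 0.621, 0.223] pointing down, gripper open.
Joint ranges: [-163.93, 163.93], [-17.29, 119.83], [-79.2, 71.16], [3.27, 140.29], [-89.18, 269.18], [5.43, 117.66], [-154.24, 154.24]. Speed limits (degrees/s): [147.25, 147.25, 180, 180, 180, 180, 180].

INTERFACE

Orientations are given as [roll, pitch, yaw] about the fixed x, y, z axes, in that order (R = Rz(yaw) Ry(pitch) Rx(roll)).
In Python, from cell import env gives the robot as it stands. The module is installed in compiled form; this text tells all that it offers.
- The arm moves only by the tool drive_tool, never from a script. Its argument "increments" is a list of rows, each a list of 2 entries, a list of its own where there are three numbers: the shift along the tool's x, y, z scaled (see below), then the turn, a rotation vector about the tool's x, y, z scaled (see below). In form: [[[dx, dy, dz], [wx, wy, wz]], ...]. A call has 1 to 10 rows; each row shifts and turns the commanded pose from where the row before left it, along the tool's axes as they then stand; what a row does not reach is not made up. The controller multiplies each number of a shift by 0.04 m and each number of a turn by 120 degrees. A row lasts 1/10 s, in which the tool goes at most 50 mm and 8.59 degrees, less where a joint would pass 70% of its speed; a pose out of reach is approached as far as the arm can. A call with a number of a shift or a turn outside -1 to 1 is refused whole. A call with a gripper value outside its range is refused whole. "hand" is the gripper's target within -1 to 1 (fully open at 1, half-way at 0, shut at -1), set as the call begins (left out, the last holds). The fingers move at their own pace and stop on an object; "squeeze" is the grip in N (left out, the last holds). Time passes only in rows, so rows that do not move let the fingers close. It gives the time, the measured TCP pose, the force and the opening at its end, in the units of the state.
- env.get_obs(): the state, without advancing time (a new reading comes with each control period).
- env.read_camera(name): name is "side" or "top" or "wrist"; returns a dict with "frame" (420x560x3 uint8, red, green, blue), "fx", "fy", "cx", "cy" (pixels), "R" (3x3) and "t" (3): a world point X has camera coordinates R X + t. Camera axes: x right, y down, z forward; pixel columns grow to the right and rows downward; lengths in m; the calibration is good to about 2 mm. A picture is of the moment at which its call begins. There is no depth.
- env.sign_off(): hands the job in, once; it reports no verdict.
The state is a dict: "time_s": time; "qpos": joint angles; "joint_velocities": joint speeds; "effort": joint torques, N m; "tool_pos": TCP position; "tool_rot": TCP orientation; "force": force on the tool from outside, world axes, zero at the start; "wrist_torque": the same for the moment, N m; "grip_width": finger opening in m.
Only numpy, scipy, OpenCV 4.12 (cv2) and the standard library are available. Lean on these libraries where they do the work, as an engineer would, in place of code of your own. Each camera call takes 0.05 s, during which the arm holds its last target.

## Working session

There is one attempt and no reset: what is moved stays moved. The work goes in short steps, Python scripts to look and compute and a tool call to move; the robot and the scene stay as the last step left them, time stands still between calls to the robot, and variables do not carry over. Pictures are saved under pics/ and viewed, and the job is handed in when it is done.

Besides the shell and the picture viewer there is one more tool, called as name(argument=value, ...), one argument or row to a line, values as JSON. drive_tool: Moves the arm, as the interface text tells. Shifts and turns lie within -1 to 1; 1 stands for 0.04 m of shift or 120 degrees of turn. Its arguments: {"type":"object","properties":{"increments":{"type":"array"},"hand":{"type":"number"},"squeeze":{"type":"number"}},"required":["increments"]}

```bash
mkdir -p pics; ls; python3 - <<'E'
from cell import env
import cv2
o=env.get_obs()
for k,v in o.items(): print(k,v)
for n in ("side","top","wrist"):
    c=env.read_camera(n)
    cv2.imwrite(f"pics/{n}0.png",c["frame"][:,:,::-1])
    print(n,c["fx"],c["fy"],c["cx"],c["cy"],c["R"],c["t"])
E
```

```text
pics
time_s 0.0
qpos [-72.07115478  18.44126094  -4.01556378  83.17416088   1.29313737
  78.54134848  -3.26054103]
joint_velocities [ 0.10203169  0.01670171  0.02497748 -0.05425679 -0.0149226  -0.06771263
 -0.02851555]
effort [-2.23014190e-04 -4.91287494e+01 -4.03892007e-01 -3.12529421e+01
 -6.38487772e-02  4.39742999e-02  1.68816932e-04]
tool_pos [0.19122794 0.62065462 0.22144306]
tool_rot [-178.00199198   89.8883017  -105.12198602]
force [-0.58727734  0.19846472 -0.2865184 ]
wrist_torque [0.04062202 0.01858564 0.01718577]
grip_width 0.08715354074683715
side 474.19226408926266 474.19226408926266 273.4039545657492 216.71014019732536 [[ 0.92969884 -0.36826328  0.00649868]
 [-0.24440434 -0.63001863 -0.73711807]
 [ 0.27554781  0.6837095  -0.67573273]] [-0.47790749  0.20804194  1.56510733]
top 515.110800714453 515.110800714453 277.65172501491844 220.91756245977703 [[-0.02019633 -0.9996414   0.01758348]
 [-0.99072517  0.01764631 -0.13473023]
 [ 0.13437164 -0.02014145 -0.99072629]] [-0.06815228  0.50133107  1.6189572 ]
wrist 316.5848995262851 316.5848995262851 280.1563217805012 205.26038334833578 [[ 0.29482893  0.95554951 -0.00101593]
 [ 0.92686959 -0.28572107  0.24346713]
 [ 0.23235462 -0.07272278 -0.96990862]] [-0.65024724 -0.02886742  0.3881819 ]
```

View pics/side0.png

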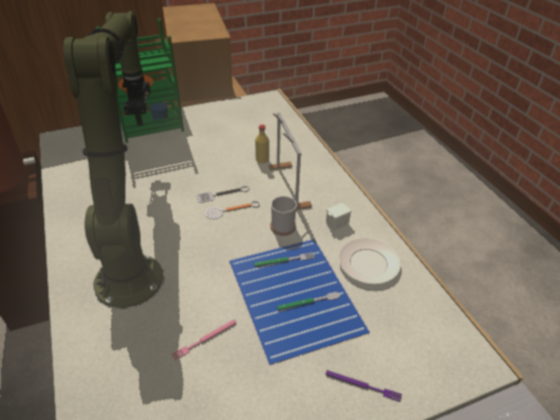

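View pics/top0.png

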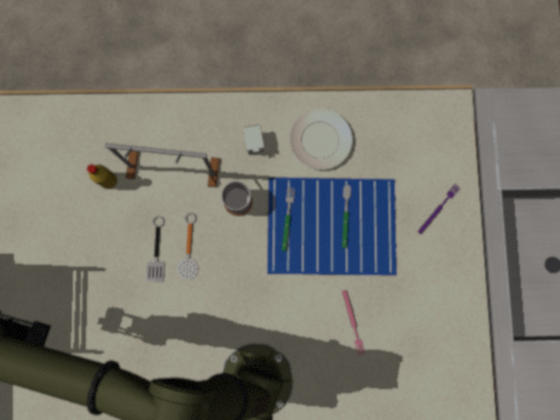

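View pics/wrist0.png

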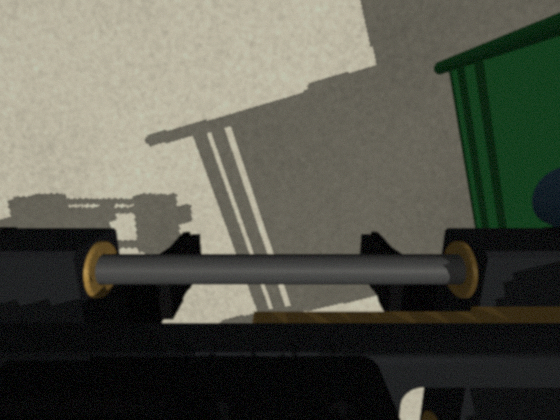

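```bash
cat > h.py <<'E'
import numpy as np, cv2
from cell import env
from scipy.spatial.transform import Rotation as Rn
def cam(n):
    c=env.read_camera(n); c["R"]=np.array(c["R"]); c["t"]=np.array(c["t"]); return c
def ray(c,u,v,z):
    d=c["R"].T@np.array([(u-c["cx"])/c["fx"],(v-c["cy"])/c["fy"],1.]); o=-c["R"].T@c["t"]
    return o+d*(z-o[2])/d[2]
def proj(c,X):
    p=c["R"]@np.array(X)+c["t"]; return np.array([c["fx"]*p[0]/p[2]+c["cx"],c["fy"]*p[1]/p[2]+c["cy"]])
def crop(c,u0,v0,u1,v1,s,name):
    f=c["frame"][v0:v1,u0:u1,::-1]; f=cv2.resize(np.ascontiguousarray(f),None,fx=s,fy=s,interpolation=cv2.INTER_CUBIC)
    st=10
    for u in range((u0+st-1)//st*st,u1,st):
        cv2.line(f,((u-u0)*s,0),((u-u0)*s,6),(0,0,255),1)
        if u%20==0: cv2.putText(f,str(u),((u-u0)*s,18),0,.4,(0,0,255),1)
    for v in range((v0+st-1)//st*st,v1,st):
        cv2.line(f,(0,(v-v0)*s),(6,(v-v0)*s),(0,0,255),1)
        if v%20==0: cv2.putText(f,str(v),(8,(v-v0)*s+4),0,.4,(0,0,255),1)
    cv2.imwrite(f"pics/{name}.png",f)
def tri(obs):
    A=[];b=[]
    for c,u,v in obs:
        x=(u-c["cx"])/c["fx"];y=(v-c["cy"])/c["fy"];R=c["R"];t=c["t"]
        A+= [R[0]-x*R[2],R[1]-y*R[2]]; b+=[x*t[2]-t[0],y*t[2]-t[1]]
    s=np.linalg.lstsq(np.array(A),np.array(b),rcond=None)[0]; return s
def move(p,rpy=None,approach=None):
    """print tool-frame shift in units and rotvec units to reach pose"""
    pass
E
python3 - <<'E'
from h import *
c=cam("top"); crop(c,265,175,400,280,5,"c1"); crop(c,90,135,250,285,5,"c2")
c=cam("side"); crop(c,190,110,340,240,5,"c3")
E
```

```text
(no output)
```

View pics/c1.png

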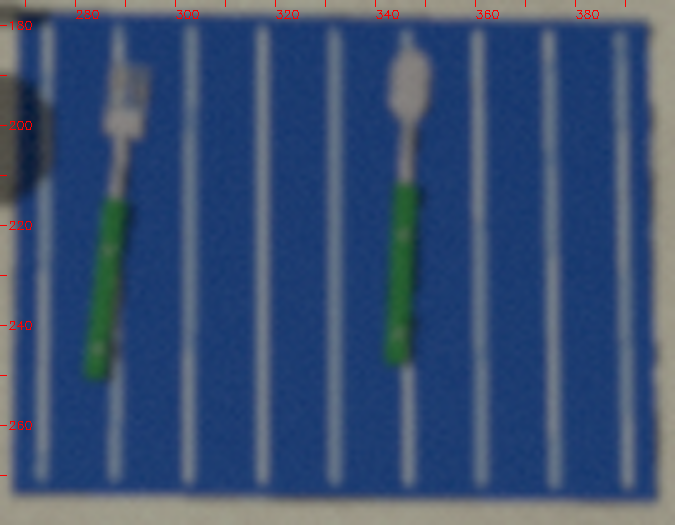

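View pics/c2.png

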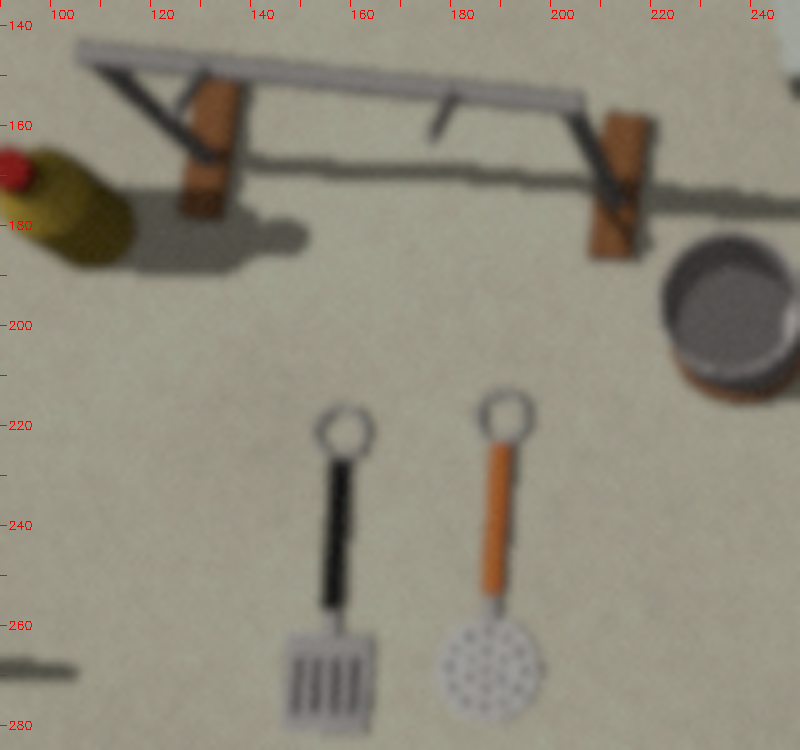

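View pics/c3.png

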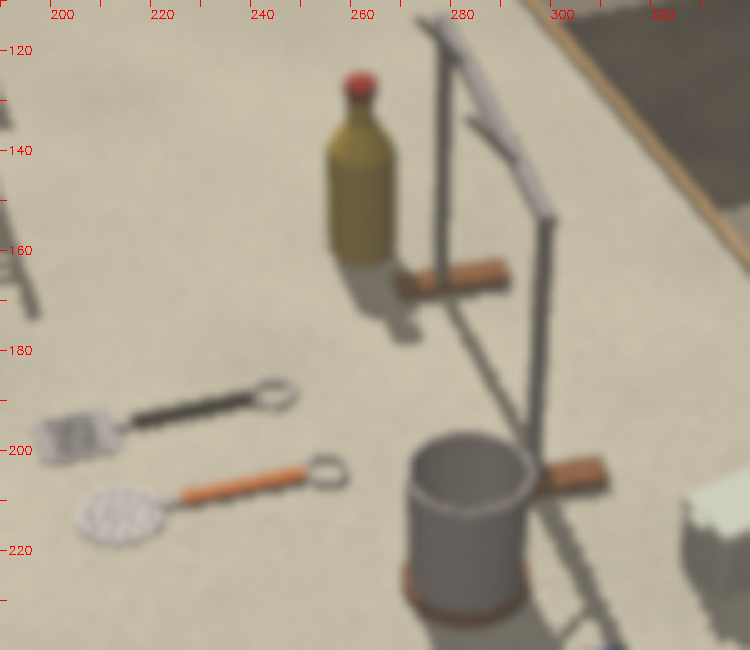

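```bash
python3 - <<'E'
from h import *
np.set_printoptions(precision=4,suppress=True)
c=cam("top");s=cam("side")
P=lambda u,v,z:ray(c,u,v,z)
for n,a in dict(fork=[(284.2,250.6,.014),(288.4,215,.014),(291.6,188,.01)],spoon=[(344.2,247.6,.014),(346.4,211.6,.014),(347,184.6,.01)],
 turner=[(158.8,221.4,.004),(158.2,227,.008),(156.6,256.6,.008)],skim=[(191.2,218.4,.004),(190.2,223.6,.008),(188.4,254,.008)]).items():
    p=[P(*q) for q in a]; print(n,p,"L",np.linalg.norm(p[0]-p[1]),np.linalg.norm(p[1]-p[2]),"yaw",np.degrees(np.arctan2(*(p[0]-p[1])[1::-1])))
b0=P(105.6,145,.262);b1=P(206.4,155.4,.262); print("bar",b0,b1,np.linalg.norm(b0-b1))
print("tipL",tri([(c,126,156.6),(s,273.6,113.8)]),"tipR",tri([(c,176.4,163),(s,283.6,134)]))
# cup mouth: top ellipse
f=[(222.3,197),(249.5,197),(236,181.5),(236,210)]
print("cup",[P(u,v,.112) for u,v in f])
print("bar ends tri",tri([(c,105.6,145),(s,190+445/5,110+18/5)]),tri([(c,206.4,155.4),(s,190+545/5,110+212/5)]))
# feet
for q in [(126,130.2),]: pass
feet=[(192/5+90,135+82/5+0),(242/5+90,135+85/5)]
for u,v in [(610/5+90,135+113/5),(648/5+90,135+118/5),(632/5+90,135+258/5),(590/5+90,135+255/5),(242/5+90,135+82/5),(225/5+90,135+216/5),(180/5+90,135+212/5)]: print(P(u,v,.012))
E
```

```text
fork [array([ 0.4057, -0.0973,  0.014 ]), array([ 0.5216, -0.1135,  0.014 ]), array([ 0.6117, -0.1262,  0.01  ])] L 0.1169343391663851 0.09110484212703769 yaw 172.024867465588
spoon [array([ 0.4118, -0.2916,  0.014 ]), array([ 0.5294, -0.3032,  0.014 ]), array([ 0.62  , -0.3093,  0.01  ])] L 0.11820387004960006 0.09088980664615355 yaw 174.3500183448361
turner [array([0.5094, 0.3087, 0.004 ]), array([0.4905, 0.3096, 0.008 ]), array([0.3946, 0.3137, 0.008 ])] L 0.019295308246818417 0.0960104434397268 yaw -2.7158480892561063
skim [array([0.5174, 0.2036, 0.004 ]), array([0.4998, 0.2062, 0.008 ]), array([0.4011, 0.2117, 0.008 ])] L 0.018222935860244423 0.098909382944211 yaw -8.42821156633212
bar [0.6925 0.405  0.262 ] [0.6581 0.1231 0.262 ] 0.2839663971951491
tipL [0.6469 0.3367 0.3013] tipR [0.6291 0.2002 0.2984]
cup [array([0.5666, 0.0924, 0.112 ]), array([0.5652, 0.009 , 0.112 ]), array([0.6145, 0.05  , 0.112 ]), array([0.5254, 0.0508, 0.112 ])]
bar ends tri [0.6963 0.4077 0.2527] [0.6574 0.1231 0.2632]
[0.7178 0.1344 0.012 ]
[0.714  0.1094 0.012 ]
[0.62   0.1203 0.012 ]
[0.6225 0.1478 0.012 ]
[0.7426 0.3766 0.012 ]
[0.6525 0.3862 0.012 ]
[0.6556 0.4156 0.012 ]
```

```bash
cat >> h.py <<'E'
def pose():
    o=env.get_obs(); return np.array(o["tool_pos"]),Rn.from_euler("xyz",o["tool_rot"],degrees=True),o
def frame(yaw,down,flip=1):
    """tool pointing forward along heading yaw, 'down' deg below horizontal; tool z horizontal"""
    a=np.radians(yaw);t=np.radians(down)
    x=np.array([np.cos(a)*np.cos(t),np.sin(a)*np.cos(t),-np.sin(t)])
    z=flip*np.array([-np.sin(a),np.cos(a),0]); y=np.cross(z,x)
    return Rn.from_matrix(np.stack([x,y,z],1))
def plan(P,R,nrow=None):
    p,r,o=pose()
    w=(r.inv()*R).as_rotvec(degrees=True); d=np.array(P)-p
    print("t",round(o["time_s"],2),"pos",p.round(4),"rot",r.as_euler("xyz",degrees=True).round(1),"F",np.round(o["force"],1),"grip",round(o["grip_width"],4))
    print(" turn deg",w.round(2),"units",(w/120).round(4)," shift world",d.round(4)," tool now units",(r.inv().apply(d)/.04).round(3)," tool target units",(R.inv().apply(d)/.04).round(3))
E
python3 - <<'E'
from h import *
np.set_printoptions(precision=4,suppress=True)
p,r,o=pose(); print(r.as_matrix())
for f in (1,-1): plan([.4353,.312,.2],frame(-2.5,90,f))
c=cam("top"); print("bottle",ray(c,108,186,0.),ray(c,104,180,0)); s=cam("side"); print(ray(s,262,160,0))
E
```

```text
[[-0.     -0.9557  0.2944]
 [-0.0004  0.2944  0.9557]
 [-1.     -0.0001 -0.0004]]
t 0.35 pos [0.1914 0.6211 0.2223] rot [-168.8   90.   -96. ] F [ 0.3  0.1 -0.1] grip 0.0872
 turn deg [-14.62  -0.02   0.  ] units [-0.1218 -0.0002  0.    ]  shift world [ 0.2439 -0.3091 -0.0223]  tool now units [ 0.561 -8.103 -5.59 ]  tool target units [ 0.558 -6.43  -7.454]
t 0.35 pos [0.1914 0.6211 0.2223] rot [-168.8   90.   -96. ] F [ 0.3  0.1 -0.1] grip 0.0872
 turn deg [165.38   0.     0.03] units [1.3782 0.     0.0002]  shift world [ 0.2439 -0.3091 -0.0223]  tool now units [ 0.561 -8.103 -5.59 ]  tool target units [0.558 6.43  7.454]
bottle [0.6304 0.4772 0.    ] [0.6508 0.4908 0.    ]
[0.6473 0.4712 0.    ]
```

drive_tool(
  increments=[
    [[0, 0, 0], [-0.061, 0, 0]],
    [[0, 0, 0], [-0.061, 0, 0]],
    [[0.2, -0.8, -0.93], [0, 0, 0]],
    [[0.2, -0.8, -0.93], [0, 0, 0]],
    [[0.2, -0.8, -0.93], [0, 0, 0]],
    [[0.2, -0.8, -0.93], [0, 0, 0]],
    [[0.2, -0.8, -0.93], [0, 0, 0]],
    [[0.2, -0.8, -0.93], [0, 0, 0]],
    [[0.2, -0.8, -0.93], [0, 0, 0]],
    [[0.2, -0.8, -0.93], [0, 0, 0]],
  ],
  hand=0.2,
)

```text
time_s: 1.45
tool_pos: [0.4353, 0.3112, 0.1587]
tool_rot: [-41.2, 89.9, 46.3]
force: [0.0, 1.1, 0.2]
grip_width: 0.0525
```

```bash
python3 - <<'E'
from h import *
plan([.4353,.312,.12],frame(-2.5,90,1))
c=cam("wrist"); cv2.imwrite("pics/w1.png",c["frame"][:,:,::-1])
c=cam("top"); crop(c,90,135,250,285,5,"c4")
print(env.get_obs()["qpos"])
E
```

```text
t 1.45 pos [0.4353 0.3112 0.1587] rot [-41.2  89.9  46.3] F [0.  1.1 0.2] grip 0.0525
 turn deg [0.03 0.05 0.05] units [0.0002 0.0004 0.0004]  shift world [-0.      0.0008 -0.0387]  tool now units [0.968 0.003 0.019]  tool target units [0.968 0.002 0.02 ]
[-45.68878716   6.77745306   8.50629639 104.75263695  -0.81749478
  68.61962928  49.8834839 ]
```

View pics/w1.png

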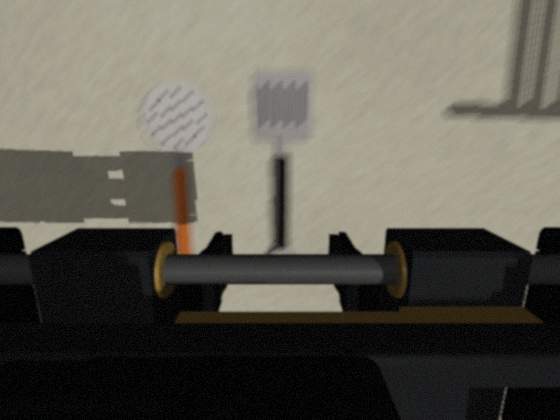

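View pics/c4.png

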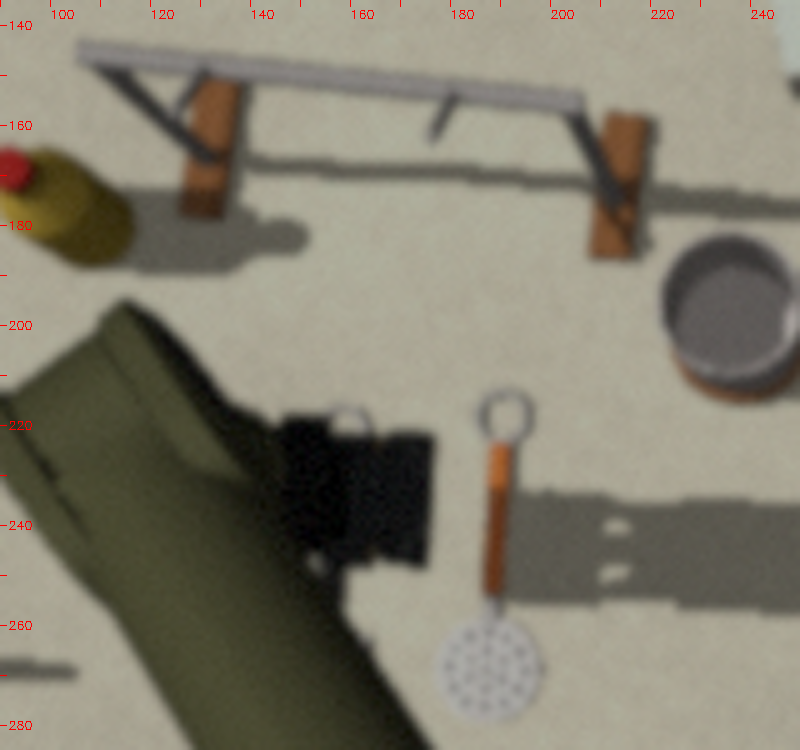

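```bash
python3 - <<'E'
from h import *
c=cam("wrist")
for u,v in [(281,156),(279.5,245),(281,104),(150,110)]: print(ray(c,u,v,.008).round(4))
crop(c,120,60,330,270,3,"w1c")
E
```

```text
[0.402  0.3081 0.008 ]
[0.4942 0.3014 0.008 ]
[0.3537 0.3108 0.008 ]
[0.3521 0.1872 0.008 ]
```

View pics/w1c.png

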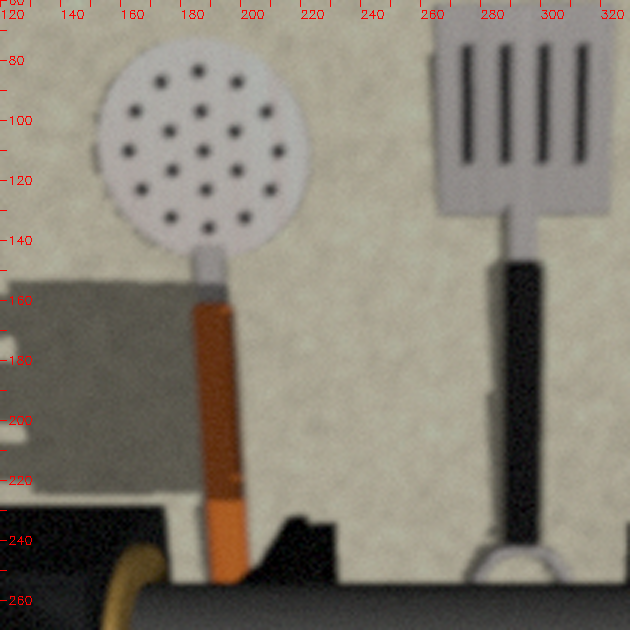

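```bash
python3 - <<'E'
from h import *
c=cam("wrist")
for u,v in [(291,148),(291,241),(288.5,104),(190,160),(195,250)]: print(ray(c,u,v,.008).round(4))
plan([.4353,.312,.015],frame(-2.5,90,1))
E
```

```text
[0.3922 0.3226 0.008 ]
[0.4879 0.3184 0.008 ]
[0.3514 0.322  0.008 ]
[0.3987 0.2233 0.008 ]
[0.4928 0.2171 0.008 ]
t 1.65 pos [0.4349 0.3117 0.1586] rot [ 37.5  90.  124.8] F [0.1 0.2 0.1] grip 0.0519
 turn deg [-0.17  0.02 -0.01] units [-0.0014  0.0002 -0.0001]  shift world [ 0.0004  0.0003 -0.1436]  tool now units [ 3.59  -0.01   0.006]  tool target units [ 3.59  -0.009  0.007]
```

```bash
python3 - <<'E'
from h import *
s=cam("side");c=cam("top");w=cam("wrist")
print(ray(s,245,189,.004),ray(s,256,204.4,.004))
print("side turner handle",ray(s,216.5,194.5,.008),ray(s,240,190,.008))
print("skim", ray(s,226,209.5,.008),ray(s,251,204.5,.008))
crop(w,120,60,330,270,3,"w1d"); crop(s,190,110,340,240,5,"c5")
p,r,o=pose(); print(p,r.as_matrix()); C=-w["R"].T@w["t"]; print("cam in tool",r.inv().apply(C-p)); print(r.inv().as_matrix()@w["R"].T)
print(proj(w,p),proj(s,p),proj(c,p))
E
```

```text
[0.51144871 0.30442409 0.004     ] [0.5203483  0.19958643 0.004     ]
side turner handle [0.39346024 0.30788321 0.008     ] [0.48922072 0.30096833 0.008     ]
skim [0.40172529 0.20877239 0.008     ] [0.50059611 0.20167783 0.008     ]
[0.4332145  0.31462443 0.15884831] [[-2.42978779e-05 -9.99185430e-01  4.03543753e-02]
 [ 9.60554270e-04  4.03543334e-02  9.99184970e-01]
 [-9.99999538e-01  6.30406420e-05  9.58791307e-04]]
cam in tool [-0.16130486  0.0657457   0.00053924]
[[-1.00327398e-03 -2.43478595e-01  9.69905752e-01]
 [-1.56158981e-03 -9.69904676e-01 -2.43479940e-01]
 [ 9.99998277e-01 -1.75887203e-03  5.92866427e-04]]
[279.05781783 250.2240621 ] [223.1390061  160.31595549] [145.38338111 240.07432662]
```

View pics/w1d.png

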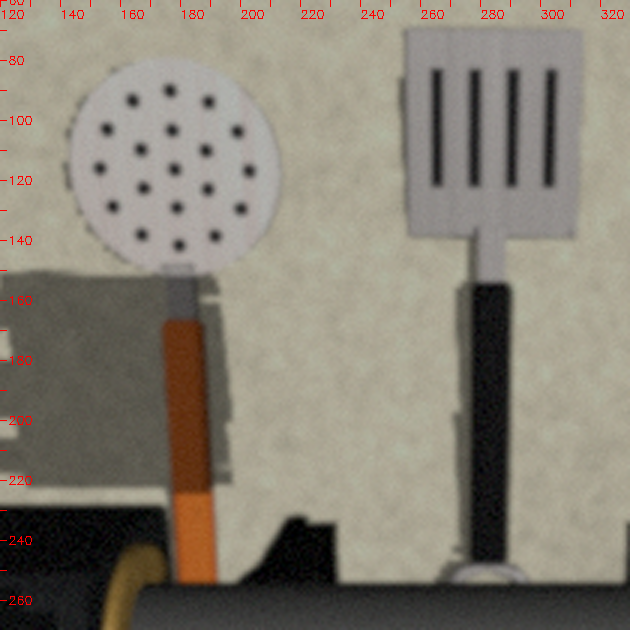

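View pics/c5.png

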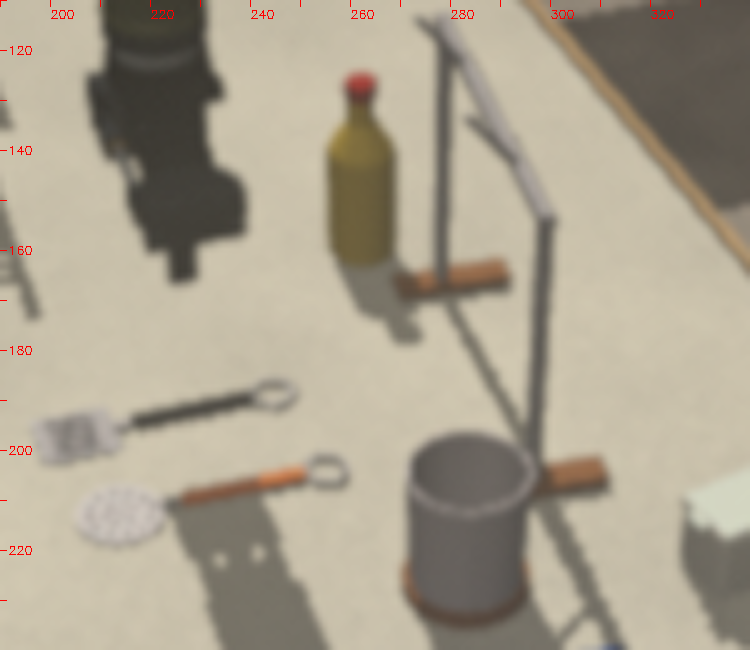

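```bash
python3 - <<'E'
from h import *
for i in range(6):
    w=cam("wrist"); p,r,o=pose(); print(o["time_s"],p.round(4),np.round(o["joint_velocities"],1),-w["R"].T@w["t"])
    g=w["frame"][180,230:330].astype(int).sum(1); dk=np.where(g<120)[0]; u=230+dk.mean() if len(dk) else 0; print(u,ray(w,u,180,.008) )
E
```

```text
1.85 [0.4332 0.3146 0.1588] [-0.2  0.   0.2  0.1  0.1 -0.   0.2] [0.36731858 0.31794458 0.32016539]
282.0 [0.41980117 0.31821939 0.008     ]
1.9 [0.4333 0.3145 0.1588] [0.  0.1 0.4 0.1 0.  0.  0. ] [0.367279   0.3179704  0.32013923]
282.0 [0.41978483 0.31820947 0.008     ]
1.95 [0.4334 0.3142 0.1587] [ 0.2 -0.   0.5  0.   0.1  0.1  0.1] [0.36735066 0.3178505  0.32009821]
282.5 [0.41988495 0.31852697 0.008     ]
2.0 [0.4336 0.3139 0.1587] [ 0.2 -0.1  0.4  0.2  0.  -0.1  0.1] [0.36748052 0.31765842 0.32005327]
282.5 [0.42001279 0.31826777 0.008     ]
2.05 [0.4337 0.3137 0.1587] [ 0.3  0.   0.4  0.2  0.  -0.   0.1] [0.36763223 0.31744254 0.32001117]
282.5 [0.4201568  0.31798816 0.008     ]
2.1 [0.4339 0.3135 0.1586] [ 0.3 -0.   0.3  0.2 -0.1 -0.1  0.1] [0.36778396 0.3172318  0.31997463]
283.5 [0.42034054 0.31871696 0.008     ]
```

drive_tool(
  increments=[
    [[0.45, 0, 0.1], [0, 0, 0]],
    [[0.45, 0, 0], [0, 0, 0]],
    [[0.45, 0, 0], [0, 0, 0]],
    [[0.45, 0, 0], [0, 0, 0]],
    [[0.45, 0, 0], [0, 0, 0]],
    [[0.45, 0, 0], [0, 0, 0]],
    [[0.45, 0, 0], [0, 0, 0]],
    [[0.4, 0, 0], [0, 0, 0]],
    [[0, 0, 0], [0, 0, 0]],
  ],
)

```text
time_s: 3.0
tool_pos: [0.4327, 0.3158, 0.0144]
tool_rot: [133.1, 89.7, -139.4]
force: [-0.1, 0.4, 0.2]
grip_width: 0.0523
```

```bash
python3 - <<'E'
from h import *
plan([.4353,.3162,.004],frame(-2.5,90,1))
w=cam("wrist"); cv2.imwrite("pics/w2.png",w["frame"][:,:,::-1])
plan([.4353,.3162,.004],frame(-2.5,90,1))
E
```

```text
t 3.0 pos [0.4327 0.3158 0.0144] rot [ 133.1   89.7 -139.4] F [-0.1  0.4  0.2] grip 0.0523
 turn deg [ 0.05 -0.18 -0.19] units [ 0.0004 -0.0015 -0.0016]  shift world [ 0.0026  0.0004 -0.0104]  tool now units [ 0.26  -0.066  0.014]  tool target units [ 0.26  -0.065  0.013]
t 3.05 pos [0.4336 0.3164 0.0157] rot [ 133.6   89.9 -138.8] F [-0.4  0.5  0.1] grip 0.0517
 turn deg [ 0.04 -0.09 -0.1 ] units [ 0.0003 -0.0008 -0.0008]  shift world [ 0.0017 -0.0002 -0.0117]  tool now units [ 0.293 -0.043 -0.003]  tool target units [ 0.294 -0.042 -0.003]
```

View pics/w2.png

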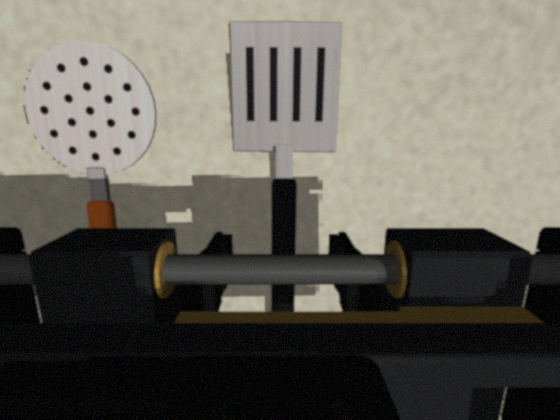

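drive_tool(
  increments=[
    [[0.15, 0, 0.03], [0, 0, 0]],
    [[0.15, 0, 0], [0, 0, 0]],
    [[0, 0, 0], [0, 0, 0]],
    [[0, 0, 0], [0, 0, 0]],
  ],
)

```text
time_s: 3.45
tool_pos: [0.4345, 0.3181, 0.0047]
tool_rot: [-40.2, 90.0, 47.3]
force: [-0.7, 0.4, 0.5]
grip_width: 0.0522
```

drive_tool(
  increments=[
    [[0, 0, 0], [0, 0, 0]],
    [[0, 0, 0], [0, 0, 0]],
    [[0, 0, 0], [0, 0, 0]],
    [[0, 0, 0], [0, 0, 0]],
    [[0, 0, 0], [0, 0, 0]],
  ],
  hand=-1,
  squeeze=30,
)

```text
time_s: 3.95
tool_pos: [0.4345, 0.3181, 0.0047]
tool_rot: [-43.1, 90.0, 44.4]
force: [-0.4, -0.1, -0.4]
grip_width: 0.0195
```

drive_tool(
  increments=[
    [[0, 0, 0], [0, 0, 0]],
    [[0, 0, 0], [0, 0, 0]],
    [[-0.3, 0, 0], [0, 0, 0]],
    [[-0.6, 0, 0], [0, 0, 0]],
    [[-0.9, 0, 0], [0, 0, 0]],
    [[-0.9, 0, 0], [0, 0, 0]],
    [[-0.9, 0, 0], [0, 0, 0]],
    [[-0.9, 0, 0], [0, 0, 0]],
    [[0, 0, 0], [0, 0, 0]],
  ],
)

```text
time_s: 4.85
tool_pos: [0.4373, 0.3201, 0.1912]
tool_rot: [-46.2, 89.4, 41.3]
force: [0.1, 0.7, -0.1]
grip_width: 0.0132
```

```bash
python3 - <<'E'
from h import *
w=cam("wrist"); cv2.imwrite("pics/w3.png",w["frame"][:,:,::-1])
s=cam("side"); crop(s,150,60,340,220,4,"s3")
# peg geometry
a=np.radians(-7); xs=np.array([np.cos(a),np.sin(a),0]); ys=np.array([-np.sin(a),np.cos(a),0]); O=np.array([.677,.264,0])
pd=-xs*np.cos(np.radians(50))+np.array([0,0,np.sin(np.radians(50))])
for k,yy in ((0,-.07),(1,.07)):
    b=O+yy*ys+[0,0,.255]; print("peg",k,b.round(4),"mid",(b+.034*pd).round(4),"tip",(b+.062*pd).round(4))
print(pd)
plan([.4353,.3162,.18],frame(-2.5,90,1))
plan([.4353,.3162,.18],frame(-7,45,1))
E
```

```text
peg 0 [0.6685 0.1945 0.255 ] mid [0.6468 0.1972 0.281 ] tip [0.6289 0.1994 0.3025]
peg 1 [0.6855 0.3335 0.255 ] mid [0.6638 0.3361 0.281 ] tip [0.646  0.3383 0.3025]
[-0.63799637  0.0783361   0.76604444]
t 4.95 pos [0.4349 0.3182 0.186 ] rot [-45.   89.9  42.6] F [-0.2 -0.7 -1.1] grip 0.013
 turn deg [0.02 0.1  0.1 ] units [0.0002 0.0008 0.0008]  shift world [ 0.0004 -0.002  -0.006 ]  tool now units [ 0.149 -0.013 -0.051]  tool target units [ 0.149 -0.013 -0.051]
t 4.95 pos [0.4349 0.3182 0.186 ] rot [-45.   89.9  42.6] F [-0.2 -0.7 -1.1] grip 0.013
 turn deg [  4.24   1.87 -44.88] units [ 0.0354  0.0156 -0.374 ]  shift world [ 0.0004 -0.002  -0.006 ]  tool now units [ 0.149 -0.013 -0.051]  tool target units [ 0.118  0.093 -0.049]
```

View pics/w3.png

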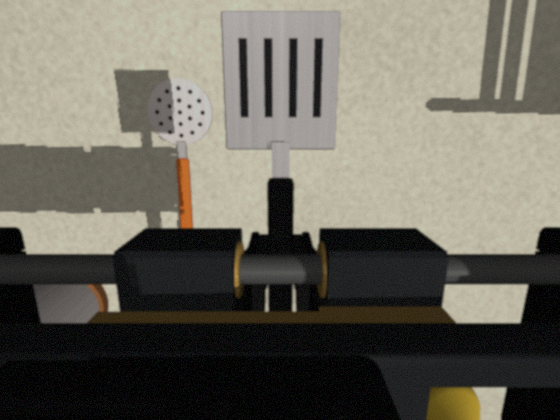

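View pics/s3.png

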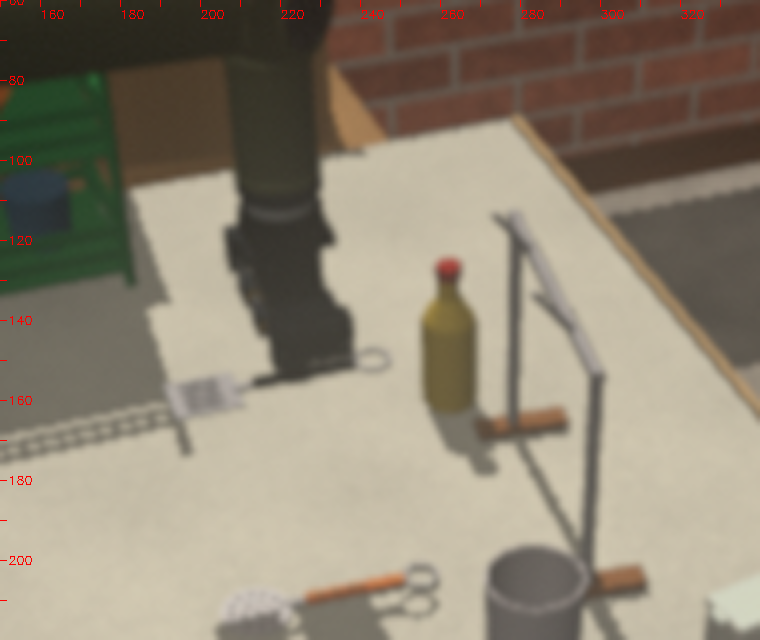

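drive_tool(
  increments=[
    [[-0.3, 0, 0], [0.006, 0.003, -0.0623]],
    [[-0.3, 0, 0], [0.006, 0.003, -0.0623]],
    [[-0.3, 0, 0], [0.006, 0.002, -0.0623]],
    [[0, 0, 0], [0.006, 0.003, -0.0623]],
    [[0, 0, 0], [0.006, 0.002, -0.0623]],
    [[0, 0, 0], [0.006, 0.003, -0.0623]],
    [[0, 0, 0], [0, 0, 0]],
  ],
)

```text
time_s: 5.65
tool_pos: [0.4261, 0.3179, 0.2154]
tool_rot: [-90.8, 45.2, -7.3]
force: [0.3, -0.8, -1.9]
grip_width: 0.0129
```

```bash
cat >> h.py <<'E'
def pegs():
    a=np.radians(-7); xs=np.array([np.cos(a),np.sin(a),0]); ys=np.array([-np.sin(a),np.cos(a),0]); O=np.array([.677,.264,0])
    pd=-xs*np.cos(np.radians(50))+np.array([0,0,np.sin(np.radians(50))])
    return {k:O+yy*ys+[0,0,.255] for k,yy in ((0,-.07),(1,.07))},pd
def peye(k,s,down,eye,yaw=-7):
    b,pd=pegs(); R=frame(yaw,down); E=b[k]+s*pd; P=E-R.apply(eye); print("eye target",E.round(4),"TCP",P.round(4)); plan(P,R)
E
python3 - <<'E'
from h import *
peye(1,.092,45,[.001,-.0745,0]); print(env.get_obs()["qpos"].round(1))
E
```

```text
eye target [0.6268 0.3407 0.3255] TCP [0.5738 0.3472 0.2735]
t 5.65 pos [0.4261 0.3179 0.2154] rot [-90.8  45.2  -7.3] F [ 0.3 -0.8 -1.9] grip 0.0129
 turn deg [ 0.62 -0.21 -0.25] units [ 0.0051 -0.0017 -0.0021]  shift world [0.1478 0.0293 0.0581]  tool now units [ 1.482 -3.576  1.144]  tool target units [ 1.502 -3.557  1.177]
[-56.5  -8.  -10.9 125.3  49.7  59.9  -9. ]
```

drive_tool(
  increments=[
    [[0.1, -0.45, 0.15], [0, 0, 0]],
    [[0.1, -0.45, 0.15], [0, 0, 0]],
    [[0.1, -0.45, 0.15], [0, 0, 0]],
    [[0.1, -0.45, 0.15], [0, 0, 0]],
    [[0.15, -0.45, 0.15], [0, 0, 0]],
    [[0.25, -0.45, 0.15], [0, 0, 0]],
    [[0.3, -0.45, 0.15], [0, 0, 0]],
    [[0.4, -0.45, 0.12], [0, 0, 0]],
    [[0, 0, 0], [0, 0, 0]],
    [[0, 0, 0], [0, 0, 0]],
  ],
)

```text
time_s: 6.65
tool_pos: [0.5798, 0.3457, 0.2782]
tool_rot: [-90.3, 45.3, -7.4]
force: [-0.1, 0.6, -1.6]
grip_width: 0.0133
```

```bash
python3 - <<'E'
from h import *
peye(1,.092,45,[.001,-.0745,0]); 
s=cam("side"); crop(s,210,70,320,150,7,"s4")
c=cam("top"); crop(c,90,130,200,210,7,"t4")
peye(1,.092,45,[.001,-.0745,0]); 
b,pd=pegs()
p,r,o=pose(); E=p+r.apply([.001,-.0745,0]); print("eye pred",E,proj(s,E),proj(c,E),"tip",proj(s,b[1]+.062*pd),proj(c,b[1]+.062*pd),"base",proj(s,b[1]),proj(c,b[1]))
E
```

```text
eye target [0.6268 0.3407 0.3255] TCP [0.5738 0.3472 0.2735]
t 6.65 pos [0.5798 0.3457 0.2782] rot [-90.3  45.3  -7.4] F [-0.1  0.6 -1.6] grip 0.0133
 turn deg [-0.01 -0.3  -0.27] units [-0.0001 -0.0025 -0.0022]  shift world [-0.0059  0.0015 -0.0047]  tool now units [-0.023  0.191  0.02 ]  tool target units [-0.024  0.191  0.02 ]
eye target [0.6268 0.3407 0.3255] TCP [0.5738 0.3472 0.2735]
t 6.75 pos [0.5786 0.3469 0.2784] rot [-90.3  45.2  -7.2] F [ 0.3 -0.8 -1.4] grip 0.0128
 turn deg [ 0.07 -0.17 -0.22] units [ 0.0006 -0.0015 -0.0018]  shift world [-0.0047  0.0003 -0.0049]  tool now units [ 0.004  0.17  -0.006]  tool target units [ 0.004  0.17  -0.006]
eye pred [0.63175006 0.34043653 0.33019134] [269.66354412 107.1029362 ] [121.44073219 159.60977035] tip [273.41044493 113.30831032] [125.2104807  157.06957484] base [283.43419346 123.01713779] [131.86286025 147.71195183]
```

View pics/s4.png

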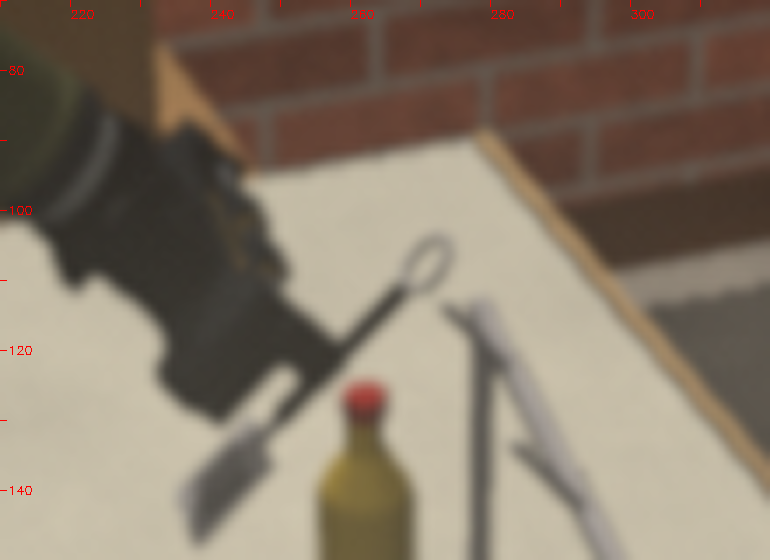

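View pics/t4.png

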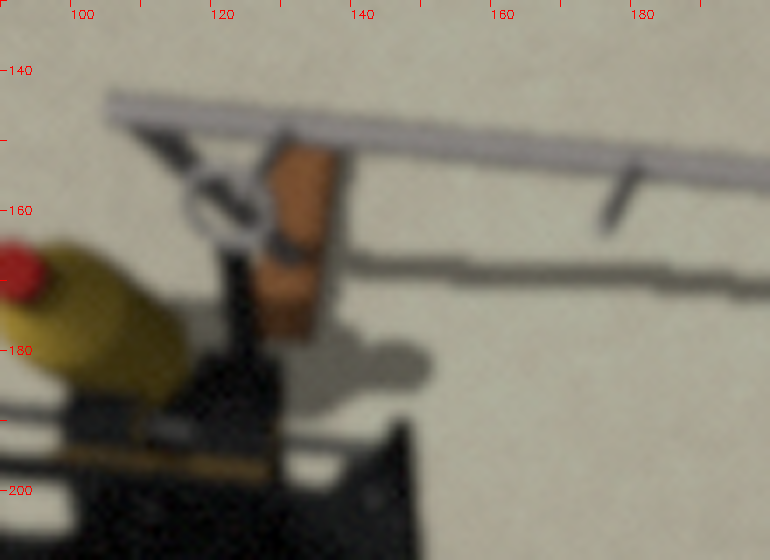

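```bash
python3 - <<'E'
from h import *
np.set_printoptions(precision=4,suppress=True)
c=cam("top");s=cam("side")
E=tri([(c,123,159.3),(s,271.3,107.7)]); T=tri([(c,126,156.6),(s,273.9,114)])
b,pd=pegs(); p,r,o=pose()
print("E",E,"T",T,"model T",b[1]+.062*pd,"p",p); print("eye in tool",r.inv().apply(E-p))
print("tool delta E->T", r.inv().apply(T-E)/.04, "pd in tool",r.inv().apply(pd), "E-T",E-T,"E-T along/perp",(E-T)@pd,(E-T)-((E-T)@pd)*pd)
E
```

```text
E [0.6347 0.3363 0.329 ] T [0.6477 0.337  0.3   ] model T [0.646  0.3383 0.3025] p [0.5782 0.3475 0.2788]
eye in tool [ 0.0049 -0.076  -0.0044]
tool delta E->T [0.7389 0.2826 0.0592] pd in tool [-0.9964 -0.0843 -0.0021] E-T [-0.013  -0.0007  0.0289] E-T along/perp 0.030410551972320215 [ 0.0064 -0.0031  0.0056]
```

drive_tool(
  increments=[
    [[0, 0.1, 0.03], [0, 0, 0]],
    [[0, 0.1, 0.03], [0, 0, 0]],
    [[0.15, 0.01, 0], [0, 0, 0]],
    [[0.2, 0.02, 0], [0, 0, 0]],
    [[0.2, 0.02, 0], [0, 0, 0]],
    [[0.2, 0.02, 0], [0, 0, 0]],
    [[0.2, 0.01, 0], [0, 0, 0]],
    [[0.1, 0.01, 0], [0, 0, 0]],
    [[0, 0, 0], [0, 0, 0]],
    [[0, 0, 0], [0, 0, 0]],
  ],
)

```text
time_s: 7.85
tool_pos: [0.6005, 0.3471, 0.2412]
tool_rot: [-90.2, 45.1, -7.2]
force: [-0.2, 0.3, -0.6]
grip_width: 0.0127
```

```bash
python3 - <<'E'
from h import *
np.set_printoptions(precision=4,suppress=True)
s=cam("side"); crop(s,210,70,320,150,7,"s5")
c=cam("top"); crop(c,90,130,200,210,7,"t5")
peye(1,.05,45,[.0049,-.076,-.0044]); 
E
```

```text
eye target [0.6536 0.3374 0.2933] TCP [0.5974 0.3487 0.243 ]
t 7.95 pos [0.6004 0.3473 0.2416] rot [-90.1  45.1  -7.1] F [-0.1 -0.  -1.2] grip 0.013
 turn deg [ 0.03 -0.09 -0.09] units [ 0.0002 -0.0008 -0.0008]  shift world [-0.003   0.0014  0.0015]  tool now units [-0.081  0.03   0.025]  tool target units [-0.081  0.03   0.025]
```

View pics/s5.png

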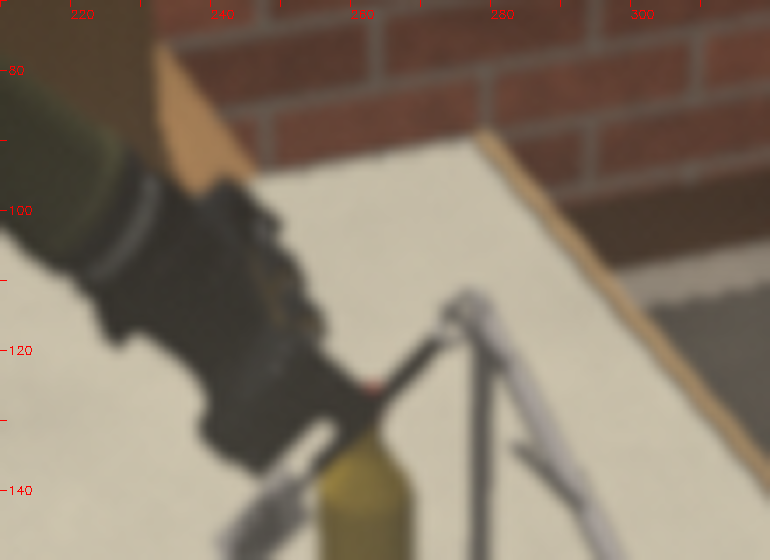

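View pics/t5.png

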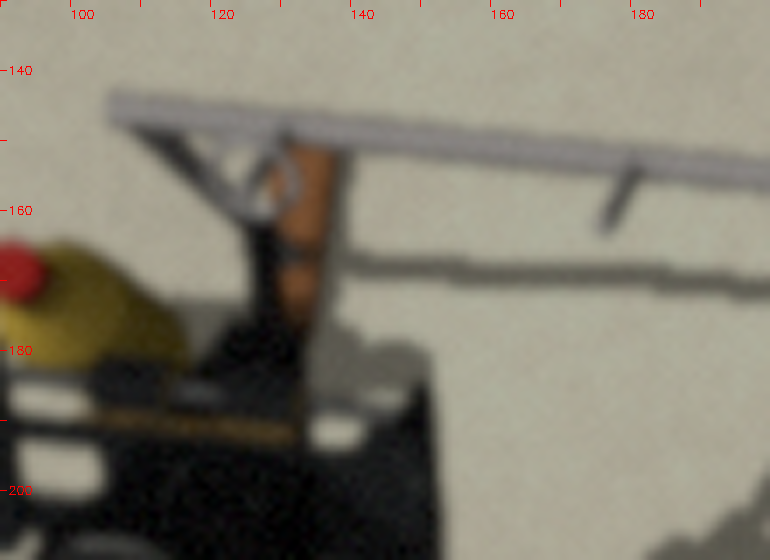

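```bash
python3 - <<'E'
from h import *
s=cam("side"); crop(s,260,100,300,130,18,"s6")
c=cam("top"); crop(c,105,140,150,175,16,"t6")
E
```

```text
(no output)
```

View pics/s6.png

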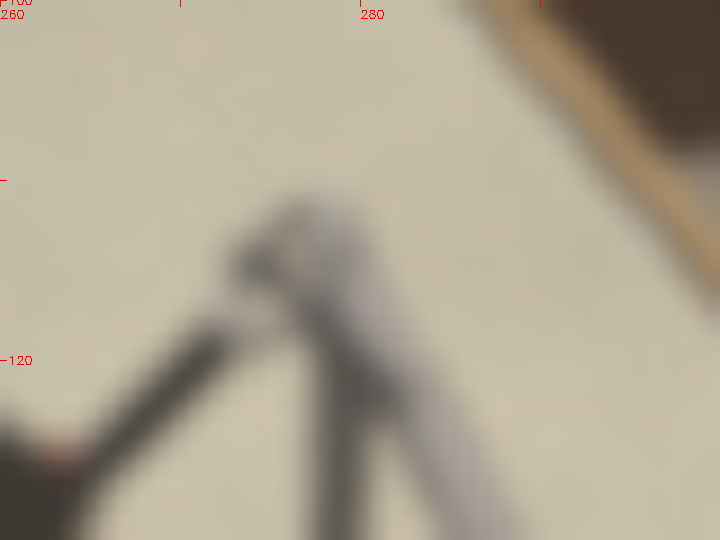

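View pics/t6.png

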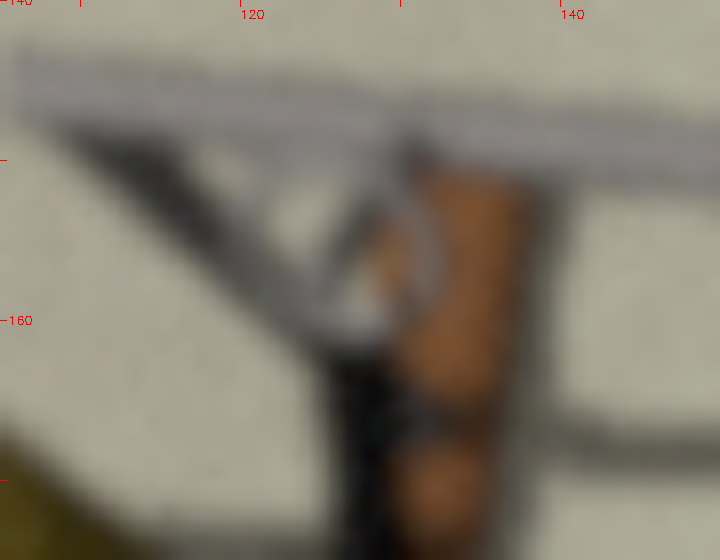

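drive_tool(
  increments=[
    [[0.15, 0.01, 0], [0, 0, 0]],
    [[0.2, 0.02, 0], [0, 0, 0]],
    [[0.1, 0.01, 0], [0, 0, 0]],
    [[0.2, 0, 0], [0, 0, -0.05]],
    [[0.2, 0, 0], [0, 0, -0.05]],
    [[0.2, 0, 0], [0, 0, -0.05]],
    [[0.2, 0, 0], [0, 0, -0.05]],
    [[0.2, 0, 0], [0, 0, -0.05]],
    [[0, 0, 0], [0, 0, 0]],
    [[0, 0, 0], [0, 0, 0]],
  ],
)

```text
time_s: 9.05
tool_pos: [0.6447, 0.3413, 0.2044]
tool_rot: [-90.3, 15.3, -7.1]
force: [0.8, 1.0, -0.9]
grip_width: 0.0132
```

```bash
python3 - <<'E'
from h import *
s=cam("side"); crop(s,210,70,320,150,7,"s7")
c=cam("top"); crop(c,90,130,200,210,7,"t7")
peye(1,.03,15,[.0049,-.076,-.0044]); 
E
```

```text
eye target [0.6664 0.3358 0.278 ] TCP [0.6427 0.3432 0.2058]
t 9.15 pos [0.6455 0.3417 0.2074] rot [-90.   15.1  -7.1] F [-0.1  0.7 -0.8] grip 0.0128
 turn deg [-0.04 -0.11 -0.12] units [-0.0003 -0.0009 -0.001 ]  shift world [-0.0028  0.0015 -0.0015]  tool now units [-0.061  0.056  0.029]  tool target units [-0.061  0.056  0.029]
```

View pics/s7.png

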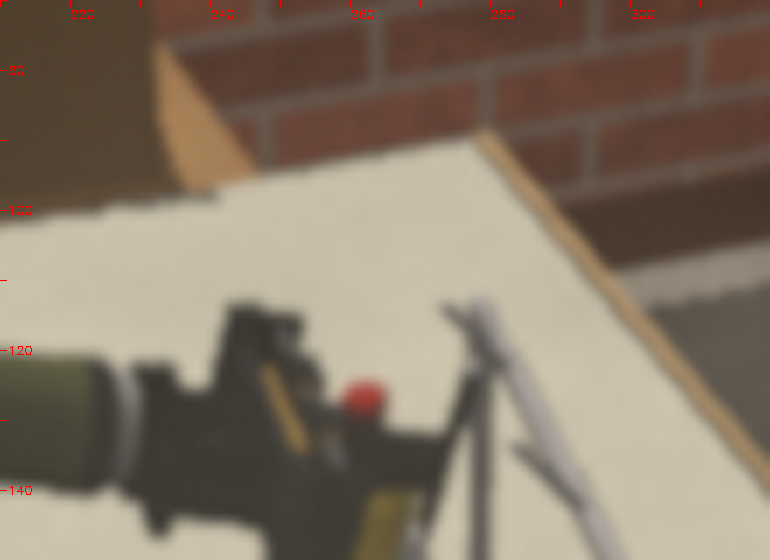

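View pics/t7.png

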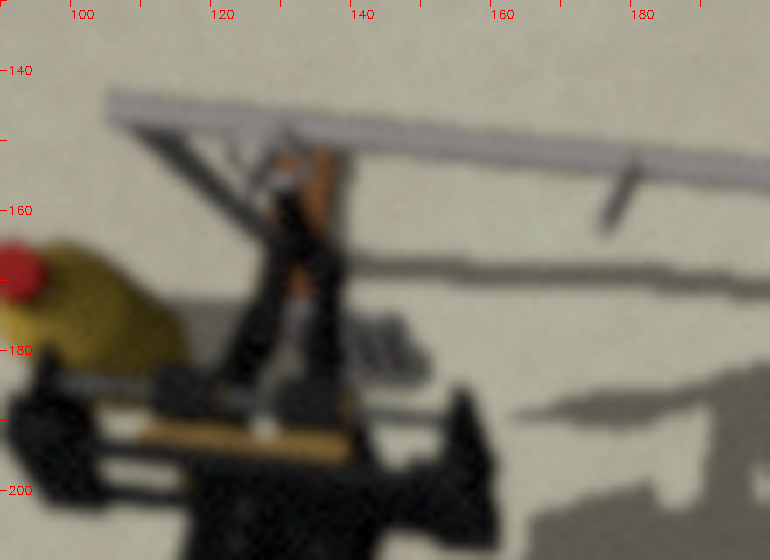

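drive_tool(
  increments=[
    [[0, 0, 0], [0, 0, 0]],
    [[0, 0, 0], [0, 0, 0]],
    [[0, 0, 0], [0, 0, 0]],
    [[0, 0, 0], [0, 0, 0]],
    [[0, 0, 0], [0, 0, 0]],
  ],
  hand=0.1,
)

```text
time_s: 9.65
tool_pos: [0.6449, 0.3414, 0.206]
tool_rot: [-90.1, 15.1, -7.1]
force: [0.0, 0.3, 0.3]
grip_width: 0.0436
```

drive_tool(
  increments=[
    [[-0.3, 0, 0], [0, 0, 0]],
    [[-0.5, 0, 0], [0, 0, 0]],
    [[-0.7, 0, 0], [0, 0, 0]],
    [[-0.7, 0, 0], [0, 0, 0]],
    [[-0.7, 0, 0], [0, 0, 0]],
    [[-0.7, 0, 0], [0, 0, 0]],
  ],
)

```text
time_s: 10.25
tool_pos: [0.505, 0.3587, 0.2436]
tool_rot: [-90.1, 15.1, -7.1]
force: [-0.2, 0.9, -0.1]
grip_width: 0.0478
```

```bash
python3 - <<'E'
from h import *
s=cam("side"); crop(s,180,70,340,220,5,"s8")
c=cam("top"); crop(c,90,130,250,285,5,"t8")
plan([.4427,.2143,.16],frame(-4,90,1));print(env.get_obs()["qpos"].round(1))
E
```

```text
t 10.35 pos [0.5034 0.3617 0.2441] rot [-90.   15.1  -6.7] F [0.6 1.2 1. ] grip 0.0478
 turn deg [-2.27 -1.78 74.86] units [-0.0189 -0.0148  0.6238]  shift world [-0.0607 -0.1474 -0.0841]  tool now units [-0.493  2.312 -3.835]  tool target units [ 2.101  1.258 -3.781]
[-66.8   9.4  -6.6 126.9  87.2  73.  -44.4]
```

View pics/s8.png

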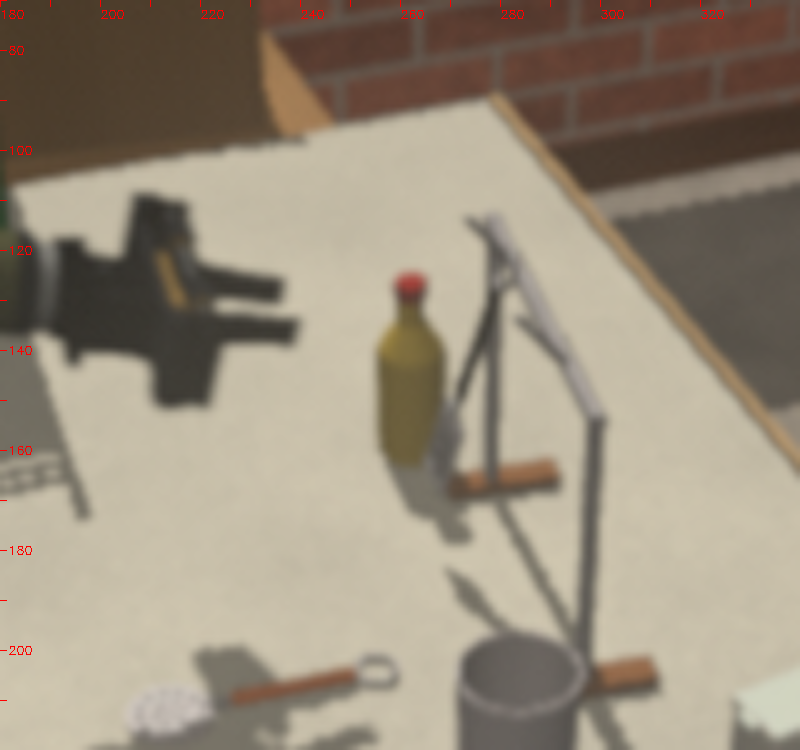

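View pics/t8.png

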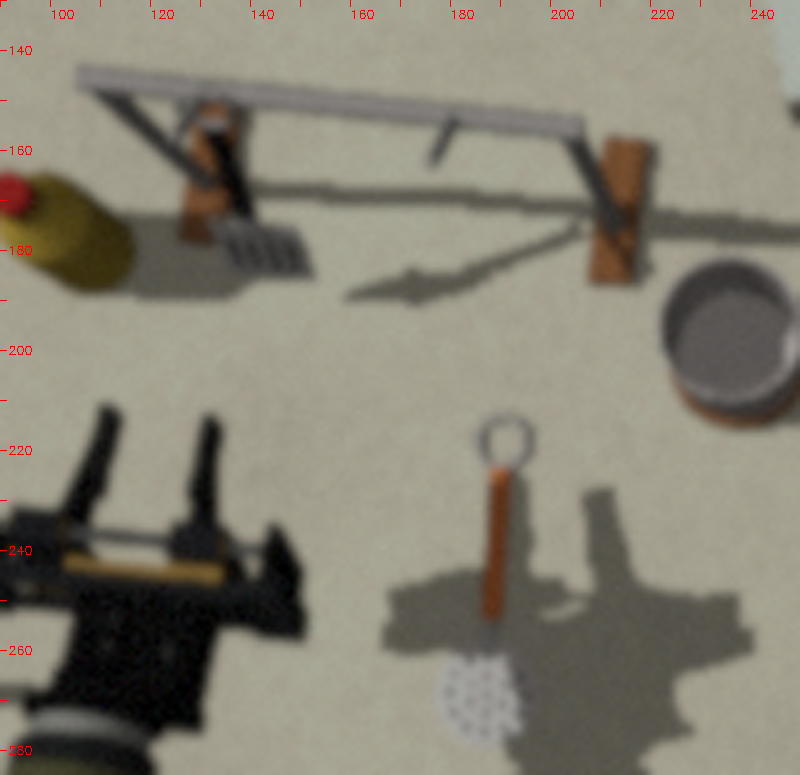

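drive_tool(
  increments=[
    [[0, 0, 0], [-0.002, -0.0016, 0.069]],
    [[0, 0, 0], [-0.002, -0.0016, 0.069]],
    [[0, 0, 0], [-0.002, -0.0016, 0.069]],
    [[0, 0, 0], [-0.002, -0.0016, 0.069]],
    [[0, 0, 0], [-0.002, -0.0016, 0.069]],
    [[0, 0, 0], [-0.002, -0.0016, 0.07]],
    [[0, 0, 0], [-0.002, -0.0016, 0.07]],
    [[0, 0, 0], [-0.002, -0.0016, 0.07]],
    [[0, 0, 0], [-0.003, -0.002, 0.07]],
  ],
)

```text
time_s: 11.25
tool_pos: [0.5069, 0.3587, 0.2448]
tool_rot: [66.9, 89.7, 152.6]
force: [0.6, -0.1, 0.2]
grip_width: 0.0481
```

drive_tool(
  increments=[
    [[0.3, 0.25, -0.73], [0, 0, 0]],
    [[0.4, 0.25, -0.73], [0, 0, 0]],
    [[0.4, 0.25, -0.73], [0, 0, 0]],
    [[0.5, 0.25, -0.73], [0, 0, 0]],
    [[0.5, 0.25, -0.73], [0, 0, 0]],
    [[0, 0, 0], [0, 0, 0]],
    [[0, 0, 0], [0, 0, 0]],
  ],
)

```text
time_s: 11.95
tool_pos: [0.4454, 0.2159, 0.159]
tool_rot: [139.3, 89.9, -135.2]
force: [-0.2, 0.4, 1.8]
grip_width: 0.0476
```

```bash
python3 - <<'E'
from h import *
w=cam("wrist"); crop(w,160,60,400,260,3,"w9")
plan([.4427,.218,.005],frame(-4,90,1));print(env.get_obs()["qpos"].round(1))
E
```

```text
t 12.0 pos [0.4461 0.2171 0.1597] rot [-103.4   90.   -17.8] F [ 0.5 -0.6 -0.2] grip 0.0478
 turn deg [-0.39 -0.01  0.03] units [-0.0033 -0.0001  0.0002]  shift world [-0.0034  0.0009 -0.1547]  tool now units [3.868 0.089 0.016]  tool target units [3.868 0.087 0.017]
[-40.3   1.9  11.6 109.7  -0.4  68.4  57. ]
```

View pics/w9.png

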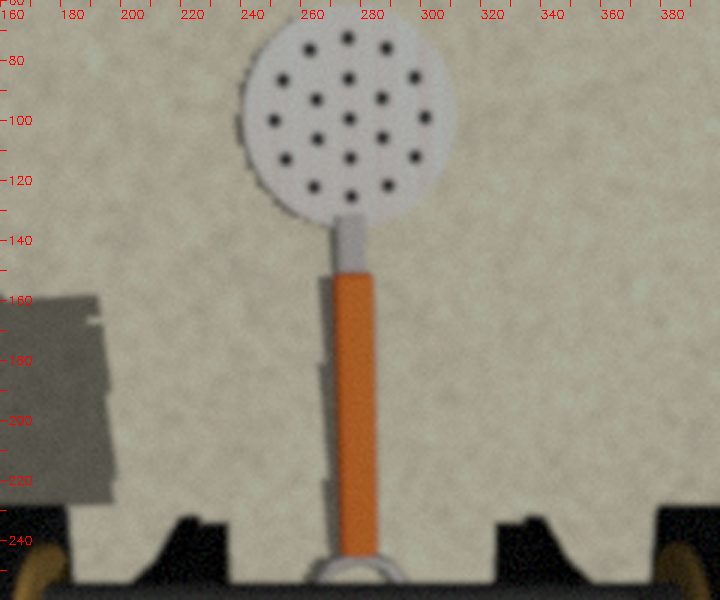

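drive_tool(
  increments=[
    [[0.5, 0.02, 0], [0, 0, 0]],
    [[0.5, 0.02, 0], [0, 0, 0]],
    [[0.5, 0.02, 0], [0, 0, 0]],
    [[0.5, 0, 0], [0, 0, 0]],
    [[0.5, 0, 0], [0, 0, 0]],
    [[0.5, 0, 0], [0, 0, 0]],
    [[0.4, 0, 0], [0, 0, 0]],
    [[0.25, 0, 0], [0, 0, 0]],
    [[0.2, 0, 0], [0, 0, 0]],
    [[0, 0, 0], [0, 0, 0]],
  ],
)

```text
time_s: 13.0
tool_pos: [0.4432, 0.217, 0.0047]
tool_rot: [149.8, 89.9, -124.6]
force: [-0.0, 0.7, 0.6]
grip_width: 0.0481
```

drive_tool(
  increments=[
    [[0, 0, 0], [0, 0, 0]],
    [[0, 0, 0], [0, 0, 0]],
    [[0, 0, 0], [0, 0, 0]],
    [[0, 0, 0], [0, 0, 0]],
    [[0, 0, 0], [0, 0, 0]],
    [[0, 0, 0], [0, 0, 0]],
  ],
  hand=-1,
  squeeze=30,
)

```text
time_s: 13.6
tool_pos: [0.4436, 0.2165, 0.0055]
tool_rot: [-169.3, 89.9, -83.7]
force: [-0.3, -0.2, 2.4]
grip_width: 0.013
```

drive_tool(
  increments=[
    [[-0.3, 0, 0], [0, 0, 0]],
    [[-0.6, 0, 0], [0, 0, 0]],
    [[-0.9, 0, 0], [0, 0, 0]],
    [[-0.9, 0, 0], [0, 0, 0]],
    [[-0.9, 0, 0], [0, 0, 0]],
    [[-0.9, 0, 0], [0, 0, 0]],
    [[-0.8, 0, 0], [0, 0, 0]],
    [[0, 0, 0], [0, 0, 0]],
  ],
)

```text
time_s: 14.4
tool_pos: [0.4459, 0.2183, 0.2231]
tool_rot: [-55.2, 89.5, 30.4]
force: [1.1, -0.4, -0.8]
grip_width: 0.0125
```

```bash
python3 - <<'E'
from h import *
w=cam("wrist"); cv2.imwrite("pics/w10.png",w["frame"][:,:,::-1])
p,r,o=pose(); plan(p,frame(-7,45,1));print(o["qpos"].round(1))
E
```

```text
t 14.45 pos [0.4446 0.2176 0.2203] rot [-57.2  89.7  28.4] F [-0.5  1.1 -0.9] grip 0.0128
 turn deg [  2.41   1.18 -44.75] units [ 0.02    0.0098 -0.3729]  shift world [0. 0. 0.]  tool now units [0. 0. 0.]  tool target units [0. 0. 0.]
[-40.8  -0.9  11.6 105.4   0.2  75.2  56.3]
```

View pics/w10.png

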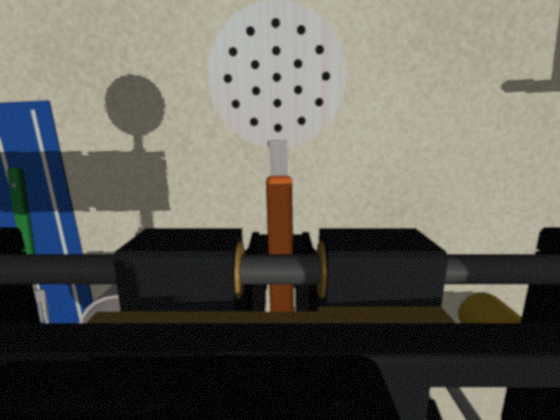

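drive_tool(
  increments=[
    [[0, 0, 0], [0.0035, 0.0015, -0.062]],
    [[0, 0, 0], [0.0035, 0.0015, -0.062]],
    [[0, 0, 0], [0.0035, 0.002, -0.062]],
    [[0, 0, 0], [0.0035, 0.0015, -0.062]],
    [[0, 0, 0], [0.003, 0.0015, -0.062]],
    [[0, 0, 0], [0.003, 0.0015, -0.062]],
    [[0, 0, 0], [0, 0, 0]],
  ],
)

```text
time_s: 15.15
tool_pos: [0.4464, 0.2225, 0.2082]
tool_rot: [-91.6, 46.4, -8.2]
force: [0.2, -0.6, -1.5]
grip_width: 0.0131
```

```bash
python3 - <<'E'
from h import *
peye(0,.098,45,[.003,-.076,-.002])
E
```

```text
eye target [0.6059 0.2022 0.3301] TCP [0.5507 0.211  0.2785]
t 15.15 pos [0.4464 0.2225 0.2082] rot [-91.6  46.4  -8.2] F [ 0.2 -0.6 -1.5] grip 0.0131
 turn deg [ 0.72 -0.85 -1.39] units [ 0.006  -0.0071 -0.0116]  shift world [ 0.1043 -0.0115  0.0703]  tool now units [ 5.370e-01 -3.111e+00  2.000e-03]  tool target units [ 0.613 -3.097  0.033]
```

drive_tool(
  increments=[
    [[0, -0.3, 0], [0.003, -0.003, -0.006]],
    [[0, -0.4, 0], [0.003, -0.003, -0.006]],
    [[0, -0.5, 0], [0, 0, 0]],
    [[0, -0.5, 0], [0, 0, 0]],
    [[0.1, -0.5, 0], [0, 0, 0]],
    [[0.2, -0.5, 0], [0, 0, 0]],
    [[0.3, -0.4, 0.03], [0, 0, 0]],
    [[0, 0, 0], [0, 0, 0]],
    [[0, 0, 0], [0, 0, 0]],
    [[0, 0, 0], [0, 0, 0]],
  ],
)

```text
time_s: 16.15
tool_pos: [0.555, 0.2122, 0.2832]
tool_rot: [-89.6, 44.8, -7.1]
force: [-0.5, -0.5, -0.8]
grip_width: 0.0128
```

```bash
python3 - <<'E'
from h import *
s=cam("side"); crop(s,230,90,320,160,8,"s11")
c=cam("top"); crop(c,140,130,230,200,8,"t11")
peye(0,.098,45,[.003,-.076,-.002]); 
b,pd=pegs()
p,r,o=pose(); E=p+r.apply([.003,-.076,-.002]); print("eye pred",E,proj(s,E),proj(c,E),"tip",proj(s,b[0]+.062*pd),proj(c,b[0]+.062*pd),"base",proj(s,b[0]),proj(c,b[0]))
E
```

```text
eye target [0.6059 0.2022 0.3301] TCP [0.5507 0.211  0.2785]
t 16.25 pos [0.5545 0.2126 0.2828] rot [-89.6  44.8  -7.1] F [ 0.  -0.6 -0.8] grip 0.0131
 turn deg [-0.46 -0.07  0.21] units [-0.0038 -0.0006  0.0018]  shift world [-0.0038 -0.0016 -0.0044]  tool now units [ 0.014  0.14  -0.053]  tool target units [ 0.015  0.14  -0.052]
eye pred [0.60943165 0.20322818 0.33465024] [278.01772886 125.77559689] [172.85994383 166.6035207 ] tip [283.43521819 133.17324874] [176.50996417 162.41076723] base [293.81085871 142.98730854] [181.30663379 152.8634347 ]
```

View pics/s11.png

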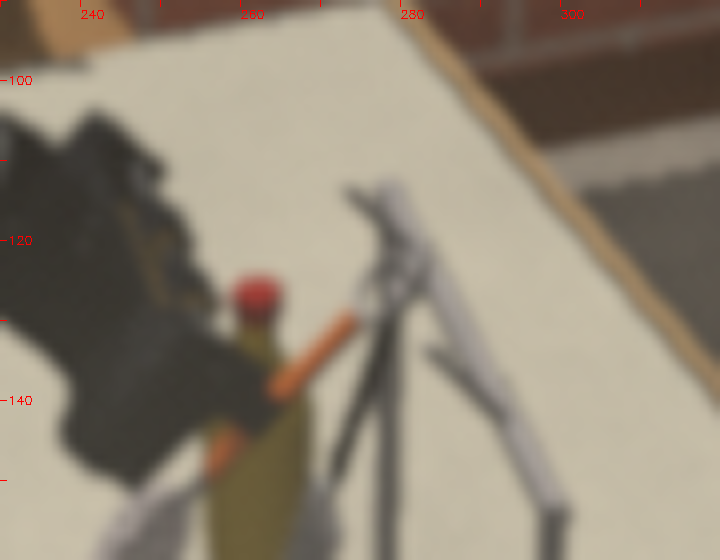

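View pics/t11.png

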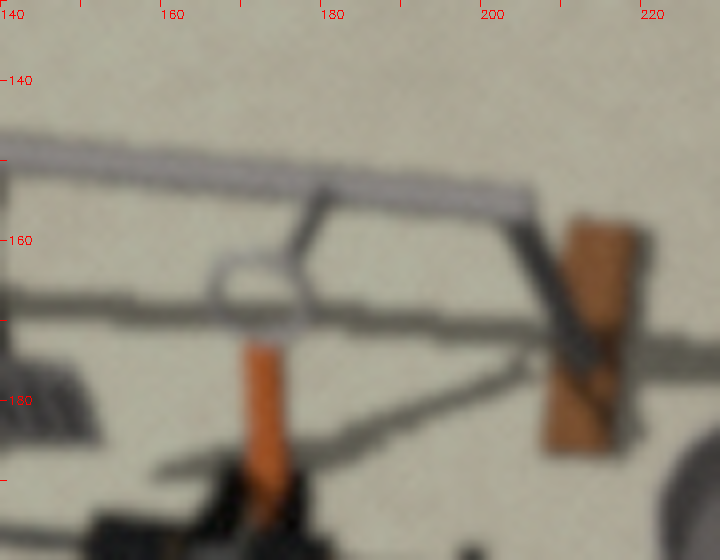

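drive_tool(
  increments=[
    [[0, 0.07, -0.03], [0, 0, 0]],
    [[0, 0.07, -0.03], [0, 0, 0]],
    [[0.15, 0.01, 0], [0, 0, 0]],
    [[0.2, 0.02, 0], [0, 0, 0]],
    [[0.2, 0.02, 0], [0, 0, 0]],
    [[0.2, 0.02, 0], [0, 0, 0]],
    [[0.2, 0.02, 0], [0, 0, 0]],
    [[0.2, 0.01, 0], [0, 0, 0]],
    [[0, 0, 0], [0, 0, 0]],
    [[0, 0, 0], [0, 0, 0]],
  ],
)

```text
time_s: 17.25
tool_pos: [0.5803, 0.2069, 0.2432]
tool_rot: [-89.6, 44.8, -7.2]
force: [0.4, -0.6, -0.3]
grip_width: 0.0128
```

```bash
python3 - <<'E'
from h import *
s=cam("side"); crop(s,265,110,310,150,15,"s12")
c=cam("top"); crop(c,155,140,200,180,15,"t12")
peye(0,.05,45,[.003,-.076,-.002]); 
E
```

```text
eye target [0.6366 0.1984 0.2933] TCP [0.5814 0.2072 0.2417]
t 17.35 pos [0.5802 0.2073 0.2438] rot [-89.6  44.8  -7.1] F [ 0.5 -0.8 -0.2] grip 0.0129
 turn deg [-0.48 -0.07  0.24] units [-0.004  -0.0006  0.002 ]  shift world [ 0.0011 -0.     -0.0021]  tool now units [0.058 0.018 0.003]  tool target units [0.058 0.018 0.003]
```

View pics/s12.png

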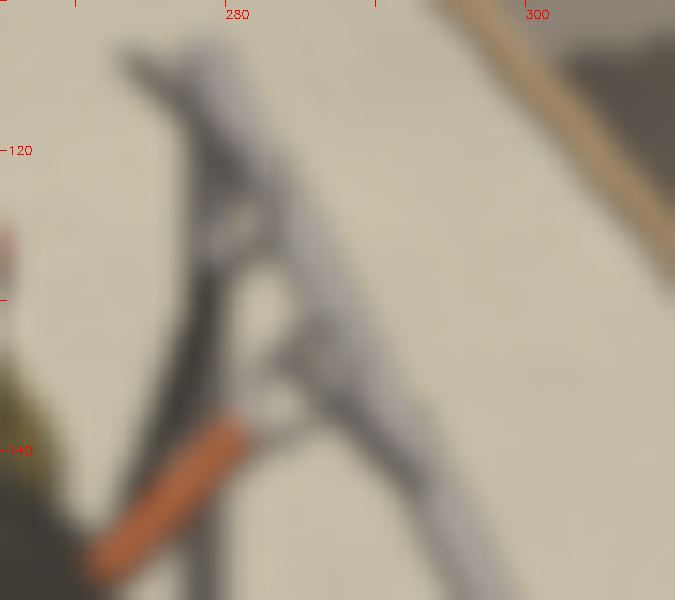

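View pics/t12.png

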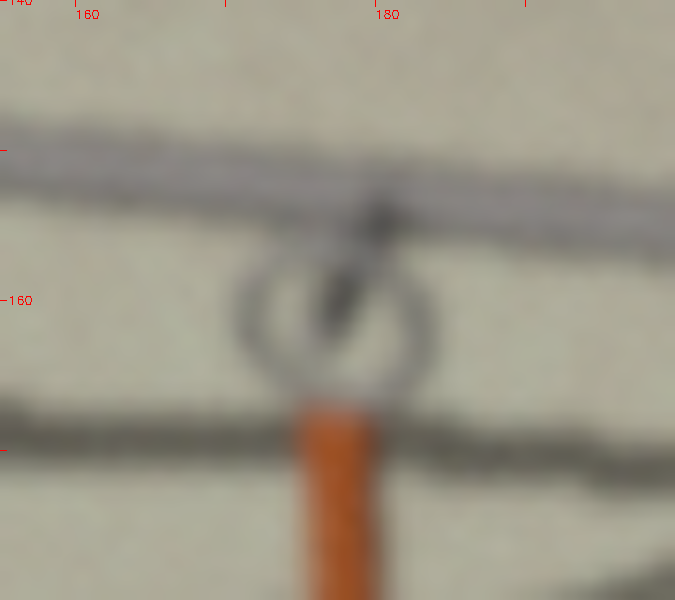

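drive_tool(
  increments=[
    [[0.2, 0.02, 0], [0, 0, 0]],
    [[0.2, 0.02, 0], [0, 0, 0]],
    [[0.15, 0.01, 0], [0, 0, 0]],
    [[0.2, 0, 0], [0, 0, -0.05]],
    [[0.2, 0, 0], [0, 0, -0.05]],
    [[0.2, 0, 0], [0, 0, -0.05]],
    [[0.2, 0, 0], [0, 0, -0.05]],
    [[0.2, 0, 0], [0, 0, -0.05]],
    [[0, 0, 0], [0, 0, 0]],
    [[0, 0, 0], [0, 0, 0]],
  ],
)

```text
time_s: 18.35
tool_pos: [0.6246, 0.1981, 0.2042]
tool_rot: [-90.2, 17.6, -7.9]
force: [0.7, -0.1, -0.0]
grip_width: 0.013
```

```bash
python3 - <<'E'
from h import *
c=cam("top"); crop(c,155,140,200,180,15,"t13")
peye(0,.03,15,[.003,-.076,-.002]); 
E
```

```text
eye target [0.6493 0.1969 0.278 ] TCP [0.6272 0.2016 0.2053]
t 18.4 pos [0.6252 0.1985 0.2061] rot [-90.   17.4  -7.9] F [ 0.7 -0.2 -0.3] grip 0.0127
 turn deg [-0.2  -0.85 -2.43] units [-0.0017 -0.0071 -0.0202]  shift world [ 0.002   0.0031 -0.0007]  tool now units [0.042 0.005 0.085]  tool target units [0.043 0.007 0.084]
```

View pics/t13.png

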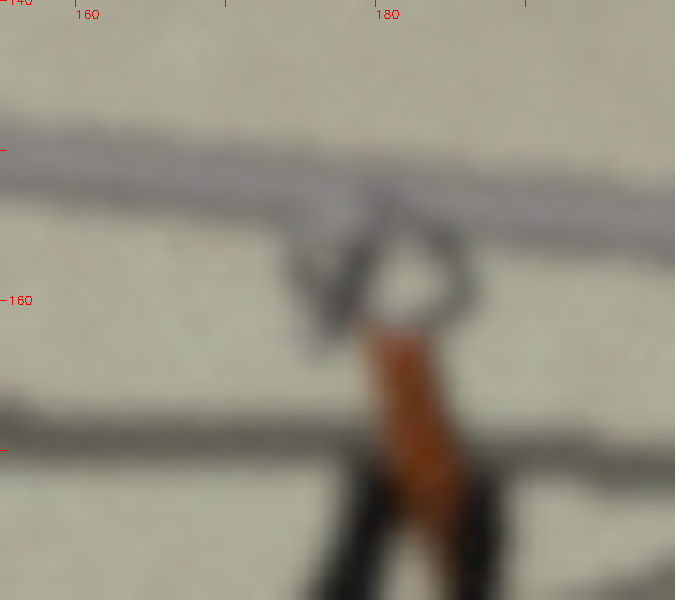

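drive_tool(
  increments=[
    [[0, 0, 0.05], [0, 0, 0]],
    [[0, 0, 0], [0, 0, 0]],
    [[0, 0, 0], [0, 0, 0]],
    [[0, 0, 0], [0, 0, 0]],
    [[0, 0, 0], [0, 0, 0]],
    [[0, 0, 0], [0, 0, 0]],
  ],
  hand=0.1,
)

```text
time_s: 19.0
tool_pos: [0.625, 0.2004, 0.2059]
tool_rot: [-90.0, 17.3, -7.8]
force: [-0.6, -0.1, 0.2]
grip_width: 0.0463
```

drive_tool(
  increments=[
    [[-0.3, 0, 0], [0, 0, 0]],
    [[-0.5, 0, 0], [0, 0, 0]],
    [[-0.7, 0, 0], [0, 0, 0]],
    [[-0.7, 0, 0], [0, 0, 0]],
    [[-0.7, 0, 0], [0, 0, 0]],
    [[-0.7, 0, 0], [0, 0, 0]],
  ],
)

```text
time_s: 19.6
tool_pos: [0.5095, 0.2202, 0.2438]
tool_rot: [-89.6, 17.5, -7.4]
force: [-0.1, -0.7, 0.8]
grip_width: 0.0479
```

```bash
python3 - <<'E'
from h import *
s=cam("side"); crop(s,220,90,360,240,5,"s14")
c=cam("top"); crop(c,90,130,250,230,5,"t14"); crop(c,265,175,400,280,5,"t15")
plan([.5095,-.1087,.16],frame(-8,90,-1)); plan([.5095,-.1087,.16],frame(-8,90,1));print(env.get_obs()["qpos"].round(1))
E
```

```text
t 19.7 pos [0.5103 0.2198 0.2451] rot [-89.6  17.4  -7.5] F [ 1.2  0.2 -0.3] grip 0.048
 turn deg [-144.98 -106.56    0.92] units [-1.2081 -0.888   0.0076]  shift world [-0.0008 -0.3285 -0.0851]  tool now units [ 1.635  1.653 -8.16 ]  tool target units [2.127 1.124 8.136]
t 19.7 pos [0.5103 0.2198 0.2451] rot [-89.6  17.4  -7.5] F [ 1.2  0.2 -0.3] grip 0.048
 turn deg [ 0.08  0.62 72.63] units [0.0007 0.0052 0.6053]  shift world [-0.0008 -0.3285 -0.0851]  tool now units [ 1.635  1.653 -8.16 ]  tool target units [ 2.127 -1.124 -8.136]
[-23.8  -7.  -37.9 140.2  88.8  60.  -42.3]
```

View pics/s14.png

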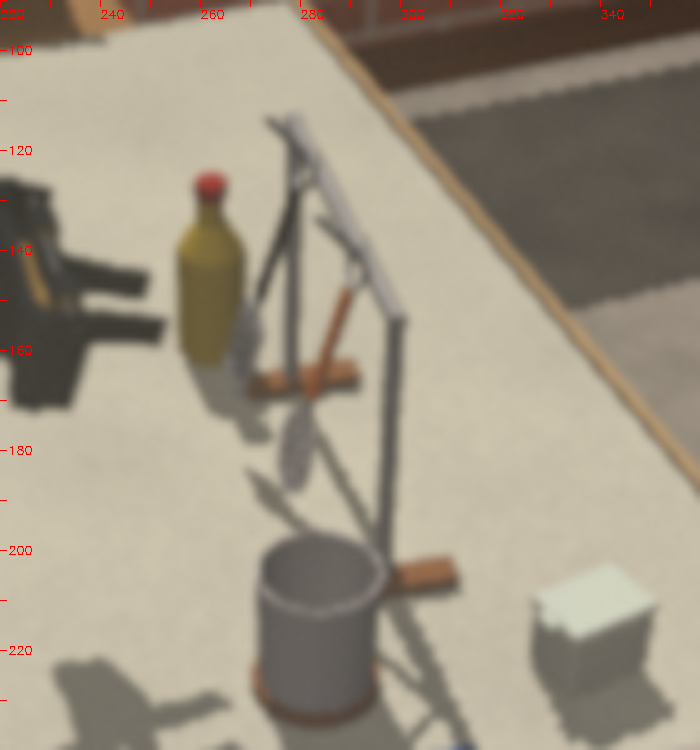

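View pics/t14.png

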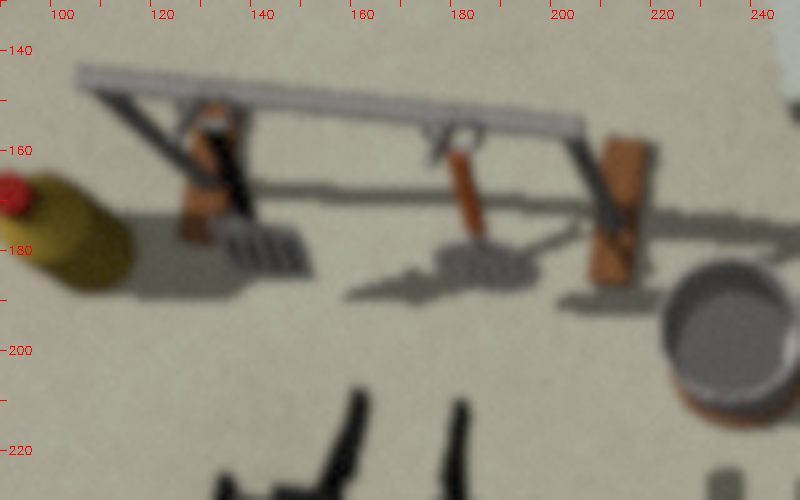

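View pics/t15.png

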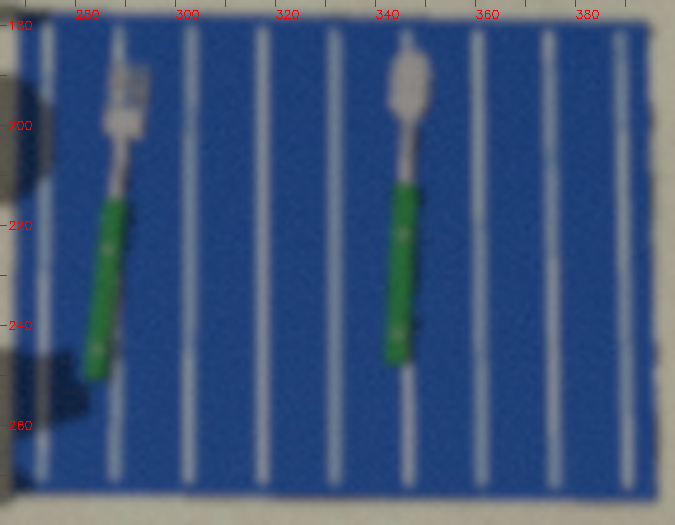

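drive_tool(
  increments=[
    [[0, 0, 0], [0, 0, 0.067]],
    [[0, 0, 0], [0, 0, 0.067]],
    [[0, 0, 0], [0, 0, 0.067]],
    [[0, 0, 0], [0, 0.001, 0.067]],
    [[0, 0, 0], [0, 0.001, 0.067]],
    [[0, 0, 0], [0, 0.001, 0.067]],
    [[0, 0, 0], [0, 0.001, 0.067]],
    [[0, 0, 0], [0, 0.001, 0.068]],
    [[0, 0, 0], [0, 0, 0.068]],
  ],
)

```text
time_s: 20.6
tool_pos: [0.5129, 0.2105, 0.2407]
tool_rot: [-99.4, 84.7, -18.6]
force: [-0.5, -0.4, 0.5]
grip_width: 0.0481
```

drive_tool(
  increments=[
    [[0, -0.11, -0.82], [0, 0, 0]],
    [[0, -0.11, -0.82], [0, 0, 0]],
    [[0, -0.11, -0.82], [0, 0, 0]],
    [[0, -0.11, -0.82], [0, 0, 0]],
    [[0.2, -0.11, -0.82], [0, 0, 0]],
    [[0.3, -0.11, -0.81], [0, 0, 0]],
    [[0.4, -0.11, -0.81], [0, 0, 0]],
    [[0.4, -0.11, -0.81], [0, 0, 0]],
    [[0.4, -0.11, -0.81], [0, 0, 0]],
    [[0.4, -0.11, -0.81], [0, 0, 0]],
  ],
)

```text
time_s: 21.6
tool_pos: [0.5104, -0.1224, 0.1643]
tool_rot: [-99.7, 84.5, -18.9]
force: [-0.4, -0.0, -0.5]
grip_width: 0.048
```

drive_tool(
  increments=[
    [[0, 0, 0], [0, 0, 0]],
    [[0, 0, 0], [0, 0, 0]],
  ],
)

```text
time_s: 21.8
tool_pos: [0.5105, -0.1212, 0.1645]
tool_rot: [-99.4, 84.6, -18.8]
force: [0.0, 0.7, -0.4]
grip_width: 0.0478
```

```bash
python3 - <<'E'
from h import *
w=cam("wrist"); crop(w,160,60,400,260,3,"w16")
plan([.5095,-.1087,.013],frame(-8,90,1));print(env.get_obs()["qpos"].round(1))
E
```

```text
t 21.85 pos [ 0.5112 -0.1198  0.1651] rot [-99.   84.5 -18.2] F [ 0.8 -0.4  0.4] grip 0.0476
 turn deg [-1.17 -0.91  5.4 ] units [-0.0098 -0.0076  0.045 ]  shift world [-0.0017  0.0111 -0.1521]  tool now units [3.773 0.444 0.323]  tool target units [3.803 0.081 0.268]
[ -5.3   0.9  15.2 110.3   0.6  63.4  90.5]
```

View pics/w16.png

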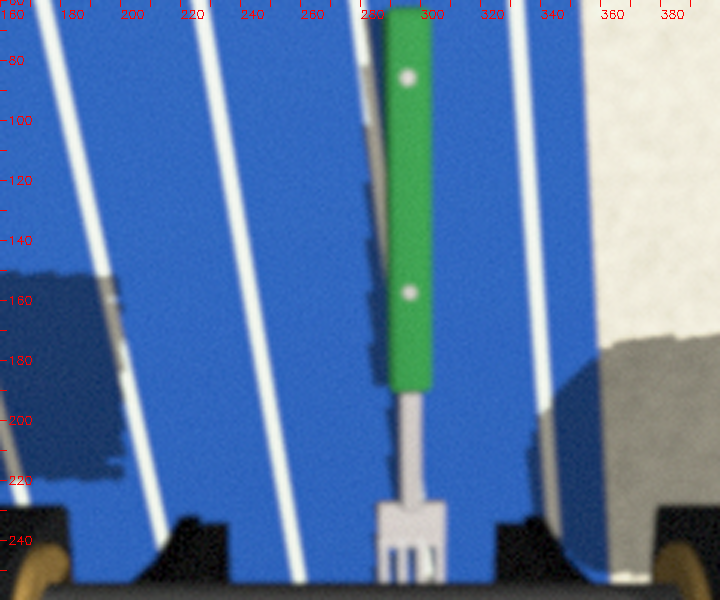

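```bash
python3 - <<'E'
from h import *
w=cam("wrist")
a=ray(w,296,62.5,.014);b=ray(w,297,190,.014);print(a,b,b-a,np.linalg.norm(b-a),np.degrees(np.arctan2(b[1]-a[1],b[0]-a[0])))
g=b-.015*(b-a)/np.linalg.norm(b-a); print(g)
plan([g[0],g[1],.012],frame(-9,90,1))
E
```

```text
[ 0.40805225 -0.09003413  0.014     ] [ 0.52429167 -0.10594372  0.014     ] [ 1.16239421e-01 -1.59095819e-02 -5.55111512e-17] 0.11732313449675603 -7.793594850789822
[ 0.50943023 -0.10390964  0.014     ]
t 21.9 pos [ 0.5116 -0.119   0.1655] rot [-98.9  84.5 -17.9] F [0.  0.3 0. ] grip 0.0479
 turn deg [-0.08 -0.85  5.46] units [-0.0006 -0.0071  0.0455]  shift world [-0.0022  0.0151 -0.1535]  tool now units [3.804 0.479 0.421]  tool target units [3.838 0.114 0.364]
```

drive_tool(
  increments=[
    [[0, 0, 0.15], [-0.005, -0.004, 0.023]],
    [[0.3, 0.05, 0.18], [-0.004, -0.004, 0.022]],
    [[0.5, 0.05, 0], [0, 0, 0]],
    [[0.6, 0, 0], [0, 0, 0]],
    [[0.6, 0, 0], [0, 0, 0]],
    [[0.6, 0, 0], [0, 0, 0]],
    [[0.6, 0, 0], [0, 0, 0]],
    [[0.2, 0, 0], [0, 0, 0]],
    [[0, 0, 0], [0, 0, 0]],
    [[0, 0, 0], [0, 0, 0]],
  ],
)

```text
time_s: 22.9
tool_pos: [0.5114, -0.1059, 0.0304]
tool_rot: [-75.2, 89.8, 6.8]
force: [0.4, 0.5, 0.2]
grip_width: 0.0482
```

```bash
python3 - <<'E'
from h import *
w=cam("wrist"); crop(w,160,60,400,260,3,"w17")
plan([.5094,-.1045,.007],frame(-8,90,1));print(env.get_obs()["qpos"].round(1))
E
```

```text
t 22.95 pos [ 0.5117 -0.1061  0.0307] rot [-77.1  89.8   4.9] F [0.7 0.  0. ] grip 0.0478
 turn deg [-0.    0.05  0.22] units [-0.      0.0004  0.0019]  shift world [-0.0023  0.0016 -0.0237]  tool now units [0.592 0.064 0.031]  tool target units [0.593 0.061 0.032]
[ -4.4  13.4  14.6 113.6  -4.3  53.2  94.4]
```

View pics/w17.png

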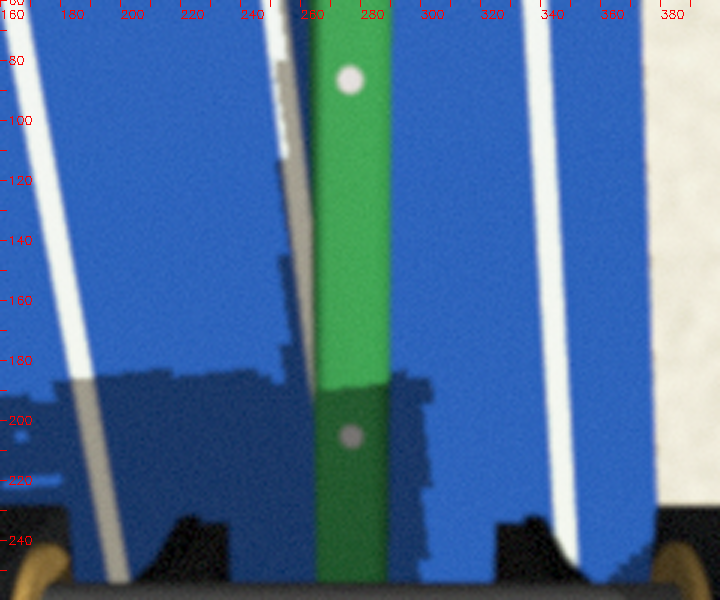

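Centred (handle u≈277, finger centre u≈280). Lower and grip.

drive_tool(
  increments=[
    [[0.3, 0.03, -0.02], [0, 0, 0]],
    [[0.28, 0.03, 0], [0, 0, 0]],
    [[0, 0, 0], [0, 0, 0]],
    [[0, 0, 0], [0, 0, 0]],
  ],
)

```text
time_s: 23.35
tool_pos: [0.5073, -0.1067, 0.0055]
tool_rot: [-5.7, 90.0, 76.2]
force: [0.3, -0.1, 0.1]
grip_width: 0.0481
```

drive_tool(
  increments=[
    [[0, 0, 0], [0, 0, 0]],
    [[0, 0, 0], [0, 0, 0]],
    [[0, 0, 0], [0, 0, 0]],
    [[0, 0, 0], [0, 0, 0]],
    [[0, 0, 0], [0, 0, 0]],
    [[0, 0, 0], [0, 0, 0]],
  ],
  hand=-1,
  squeeze=30,
)

```text
time_s: 23.95
tool_pos: [0.508, -0.1067, 0.0061]
tool_rot: [-62.0, 89.9, 19.9]
force: [-0.1, 0.3, 0.1]
grip_width: 0.0147
```

drive_tool(
  increments=[
    [[-0.3, 0, 0], [0, 0, 0]],
    [[-0.6, 0, 0], [0, 0, 0]],
    [[-0.9, 0, 0], [0, 0, 0]],
    [[-0.9, 0, 0], [0, 0, 0]],
    [[-0.9, 0, 0], [0, 0, 0]],
    [[-0.9, 0, 0], [0, 0, 0]],
    [[-0.9, 0, 0], [0, 0, 0]],
    [[0, 0, 0], [0, 0, 0]],
  ],
)

```text
time_s: 24.75
tool_pos: [0.5106, -0.1075, 0.2286]
tool_rot: [-83.0, 89.3, -1.1]
force: [0.2, -0.3, 0.3]
grip_width: 0.0144
```

```bash
python3 - <<'E'
from h import *
w=cam("wrist"); cv2.imwrite("pics/w18.png",w["frame"][:,:,::-1])
p,r,o=pose(); plan(p,frame(0,30,1));print(o["qpos"].round(1))
E
```

```text
t 24.8 pos [ 0.5092 -0.1072  0.2257] rot [-80.4  89.5   1.6] F [-0.4  0.3 -1.3] grip 0.0145
 turn deg [ -7.32  -4.17 -59.44] units [-0.061  -0.0348 -0.4953]  shift world [0. 0. 0.]  tool now units [0. 0. 0.]  tool target units [0. 0. 0.]
[ -5.7   1.9  15.1 102.   -0.6  75.7  91.5]
```

View pics/w18.png

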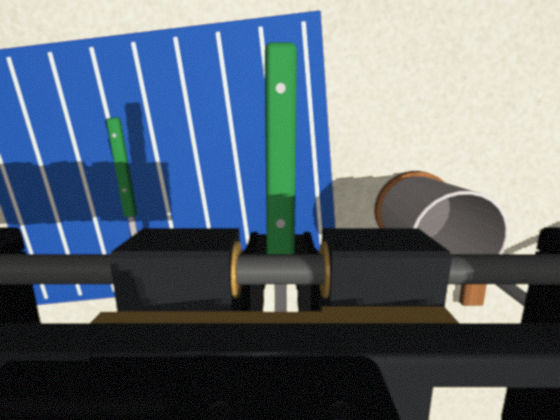

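drive_tool(
  increments=[
    [[0, -0.4, 0], [-0.0076, -0.0044, -0.062]],
    [[0, -0.4, 0], [-0.0076, -0.0044, -0.062]],
    [[0, -0.4, 0], [-0.0076, -0.0044, -0.062]],
    [[0.2, -0.3, 0], [-0.0076, -0.0044, -0.062]],
    [[0.3, -0.2, 0], [-0.0076, -0.0044, -0.062]],
    [[0.4, -0.1, 0], [-0.0076, -0.0044, -0.062]],
    [[0, 0, 0], [-0.0076, -0.0044, -0.062]],
    [[0, 0, 0], [-0.0076, -0.0044, -0.062]],
    [[0, 0, 0], [0, 0, 0]],
  ],
)

```text
time_s: 25.7
tool_pos: [0.6004, -0.1012, 0.2103]
tool_rot: [-87.9, 38.1, 1.7]
force: [0.4, -0.3, -0.5]
grip_width: 0.0146
```

```bash
python3 - <<'E'
from h import *
p,r,o=pose(); plan([.566+.035,.05,.23],frame(0,30,1));print(o["qpos"].round(1))
s=cam("side"); cv2.imwrite("pics/s19.png",s["frame"][:,:,::-1])
E
```

```text
t 25.7 pos [ 0.6004 -0.1012  0.2103] rot [-87.9  38.1   1.7] F [ 0.4 -0.3 -0.5] grip 0.0146
 turn deg [-1.11  1.29 -8.13] units [-0.0093  0.0108 -0.0678]  shift world [0.0006 0.1512 0.0197]  tool now units [-0.201 -0.33   3.793]  tool target units [-0.232 -0.434  3.781]
[-12.6 -16.6  24.7 135.7 -32.6  10.7 133.4]
```

View pics/s19.png

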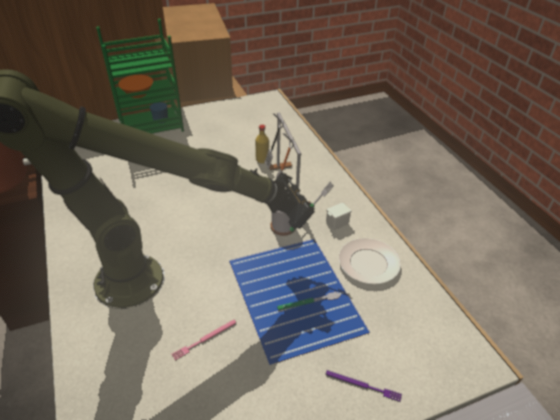

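drive_tool(
  increments=[
    [[-0.15, -0.28, 0.3], [0, 0, 0]],
    [[-0.15, -0.28, 0.6], [0, 0, 0]],
    [[0, 0, 0.8], [0, 0, 0]],
    [[0, 0, 0.8], [0, 0, 0]],
    [[0, 0, 0.8], [0, 0, 0]],
    [[0, 0, 0.6], [0, 0, 0]],
    [[0, 0, 0], [-0.009, 0.01, -0.06]],
    [[0, 0, 0], [0, 0, 0]],
    [[0, 0, 0], [0, 0, 0]],
    [[0, 0, 0], [0, 0, 0]],
  ],
)

```text
time_s: 26.75
tool_pos: [0.6097, 0.024, 0.2377]
tool_rot: [-89.5, 37.4, -0.7]
force: [-0.1, -1.2, -0.7]
grip_width: 0.0148
```

```bash
python3 - <<'E'
from h import *
p,r,o=pose(); plan([.566+.035,.055,.23],frame(0,30,1));print(o["qpos"].round(1))
B=p+r.apply([-.003,.104,0]); print("butt",B)
s=cam("side"); crop(s,230,130,340,240,6,"s20"); c=cam("top"); crop(c,190,130,290,250,6,"t20")
C=[.568,.055,.112]
print(proj(s,B),proj(c,B),proj(s,C),proj(c,C))
E
```

```text
t 26.75 pos [0.6097 0.024  0.2377] rot [-89.5  37.4  -0.7] F [-0.1 -1.2 -0.7] grip 0.0148
 turn deg [-0.92 -0.63 -7.39] units [-0.0077 -0.0053 -0.0616]  shift world [-0.0087  0.031  -0.0077]  tool now units [-0.065  0.298  0.769]  tool target units [-0.093  0.275  0.774]
[ 10.2 -17.2 -17.3 134.   13.5  10.7  68. ]
butt [0.54422098 0.02580303 0.15687282]
[279.10908011 200.13568925] [243.38842434 201.29340866] [282.03267273 203.19366837] [234.49792651 196.34648551]
```

View pics/s20.png

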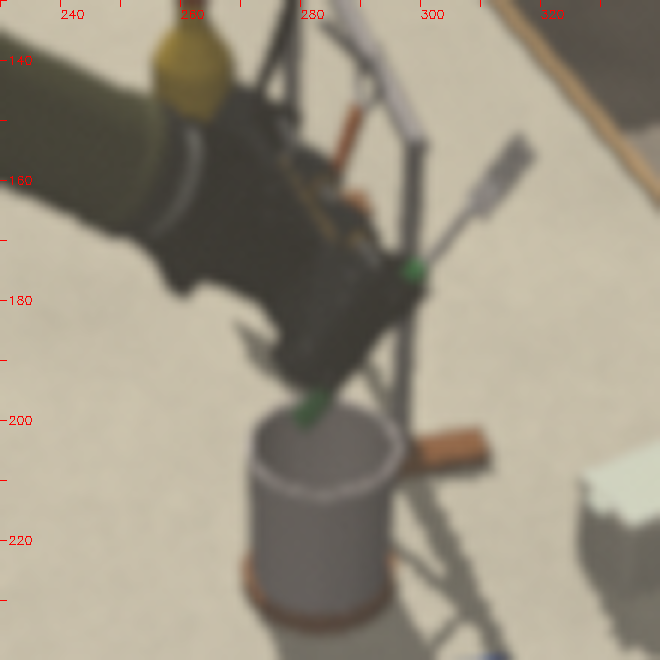

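View pics/t20.png

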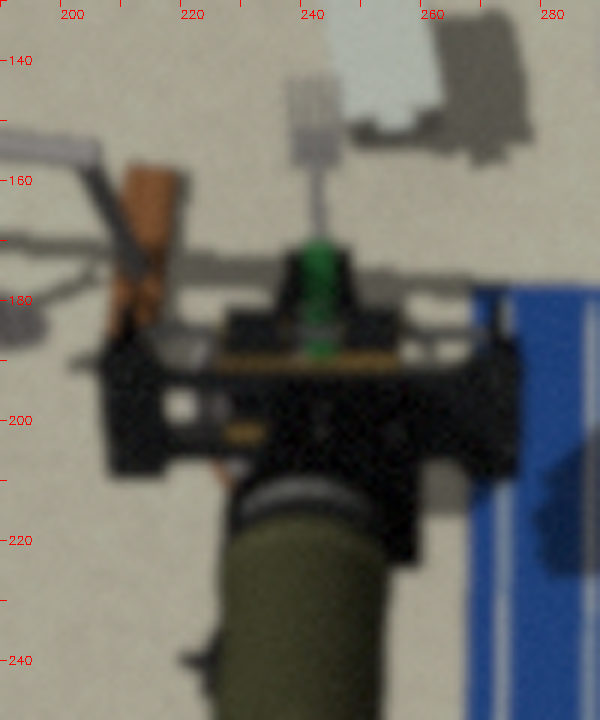

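drive_tool(
  increments=[
    [[0, 0, 0.25], [0, 0, 0]],
    [[0, 0, 0.25], [0, 0, 0]],
    [[0, 0, 0.23], [0, 0, 0]],
    [[0.1, 0.13, 0], [0, 0, 0]],
    [[0.25, 0.33, 0], [0, 0, 0]],
    [[0.3, 0.4, 0], [0, 0, 0]],
    [[0.25, 0.34, 0], [0, 0, 0]],
    [[0, 0, 0], [0, 0, 0]],
    [[0, 0, 0], [0, 0, 0]],
  ],
)

```text
time_s: 27.75
tool_pos: [0.6099, 0.0515, 0.192]
tool_rot: [-89.8, 37.4, -1.1]
force: [0.0, 0.2, 0.5]
grip_width: 0.0147
```

```bash
python3 - <<'E'
from h import *
p,r,o=pose(); plan([.608,.053,.14],frame(0,37,1));print(o["qpos"].round(1))
B=p+r.apply([-.003,.104,0]); print("butt",B)
s=cam("side"); crop(s,230,130,340,240,6,"s21"); c=cam("top"); crop(c,190,130,290,250,6,"t21")
print(proj(s,B),proj(c,B))
E
```

```text
t 27.75 pos [0.6099 0.0515 0.192 ] rot [-89.8  37.4  -1.1] F [0.  0.2 0.5] grip 0.0147
 turn deg [-0.92 -0.89 -0.42] units [-0.0077 -0.0074 -0.0035]  shift world [-0.0019  0.0015 -0.052 ]  tool now units [0.752 1.061 0.033]  tool target units [0.744 1.066 0.039]
[ 24.3 -13.6 -35.4 135.9  47.1   5.8  29.6]
butt [0.54432877 0.05318293 0.11120904]
[276.03238497 205.26068299] [235.17660292 203.97566455]
```

View pics/s21.png

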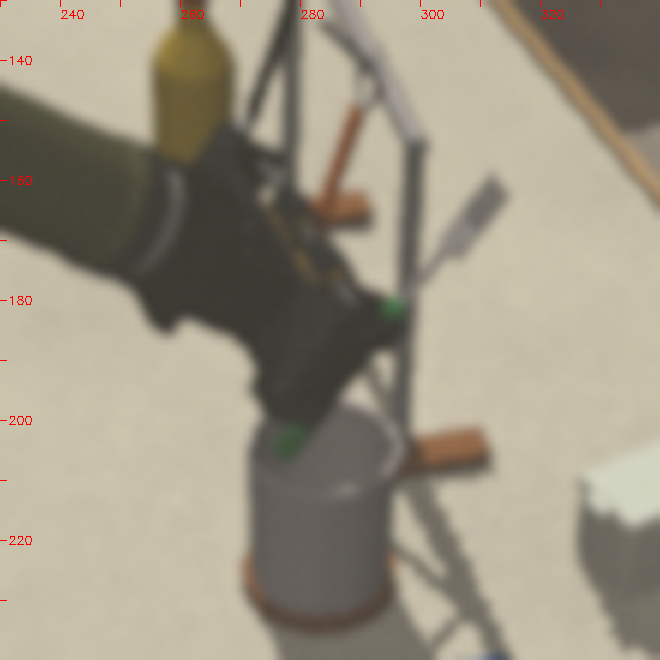

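drive_tool(
  increments=[
    [[0.15, 0.2, 0], [0, 0, 0]],
    [[0.2, 0.27, 0], [0, 0, 0]],
    [[0.2, 0.27, 0], [0, 0, 0]],
    [[0.2, 0.27, 0], [0, 0, 0]],
    [[0, 0, 0], [0, 0, 0]],
    [[0, 0, 0], [0, 0, 0]],
  ],
)

```text
time_s: 28.45
tool_pos: [0.6093, 0.0495, 0.1602]
tool_rot: [-90.1, 37.5, -1.6]
force: [-0.2, 0.3, -0.6]
grip_width: 0.0145
```

```bash
python3 - <<'E'
from h import *
p,r,o=pose(); plan([.608,.053,.14],frame(0,37,1));print(o["qpos"].round(1))
B=p+r.apply([-.003,.104,0]); print("butt",B)
s=cam("side"); crop(s,230,130,340,240,6,"s22"); c=cam("top"); crop(c,190,130,290,250,6,"t21")
E
```

```text
t 28.45 pos [0.6093 0.0495 0.1602] rot [-90.1  37.5  -1.6] F [-0.2  0.3 -0.6] grip 0.0145
 turn deg [-0.87 -1.27 -0.52] units [-0.0073 -0.0106 -0.0043]  shift world [-0.0013  0.0035 -0.0202]  tool now units [0.28  0.422 0.088]  tool target units [0.278 0.423 0.089]
[ 27.   -9.8 -39.1 137.5  97.4   6.8 -20.4]
butt [0.54361799 0.05111651 0.0795553 ]
```

View pics/s22.png

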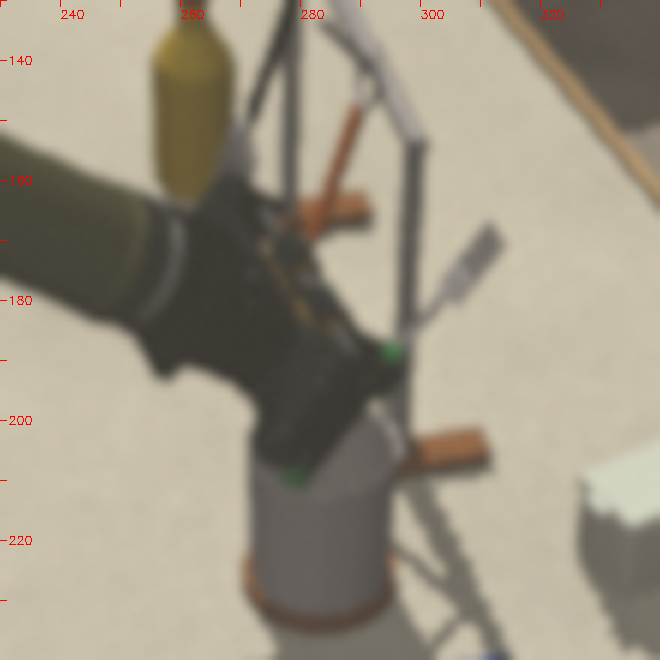

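drive_tool(
  increments=[
    [[0.19, 0.25, 0], [0, 0, 0]],
    [[0.19, 0.25, 0.05], [0, 0, 0]],
    [[0.05, 0.08, 0], [0, 0, 0]],
    [[0, 0, 0], [0, 0, 0]],
    [[0, 0, 0], [0, 0, 0]],
  ],
)

```text
time_s: 29.05
tool_pos: [0.6091, 0.0515, 0.1316]
tool_rot: [-90.1, 37.5, -1.6]
force: [-0.5, -0.0, -0.6]
grip_width: 0.015
```

drive_tool(
  increments=[
    [[0, 0, 0], [0, 0, 0]],
    [[0, 0, 0], [0, 0, 0]],
    [[0, 0, 0], [0, 0, 0]],
    [[0, 0, 0], [0, 0, 0]],
    [[0, 0, 0], [0, 0, 0]],
  ],
  hand=0.1,
)

```text
time_s: 29.55
tool_pos: [0.6088, 0.0513, 0.1311]
tool_rot: [-90.1, 37.5, -1.6]
force: [-0.4, -0.7, -0.7]
grip_width: 0.0445
```

```bash
python3 - <<'E'
from h import *
p,r,o=pose(); plan([.608,.053,.14],frame(0,37,1));print(o["qpos"].round(1))
s=cam("side"); crop(s,230,130,340,240,6,"s23"); c=cam("top"); crop(c,190,130,290,250,6,"t23")
E
```

```text
t 29.55 pos [0.6088 0.0513 0.1311] rot [-90.1  37.5  -1.6] F [-0.4 -0.7 -0.7] grip 0.0445
 turn deg [-0.86 -1.29 -0.51] units [-0.0071 -0.0107 -0.0042]  shift world [-0.0008  0.0017  0.0089]  tool now units [-0.152 -0.164  0.041]  tool target units [-0.15  -0.166  0.042]
[ 20.5  -5.1 -34.4 138.9 118.6  11.9 -40.8]
```

View pics/s23.png

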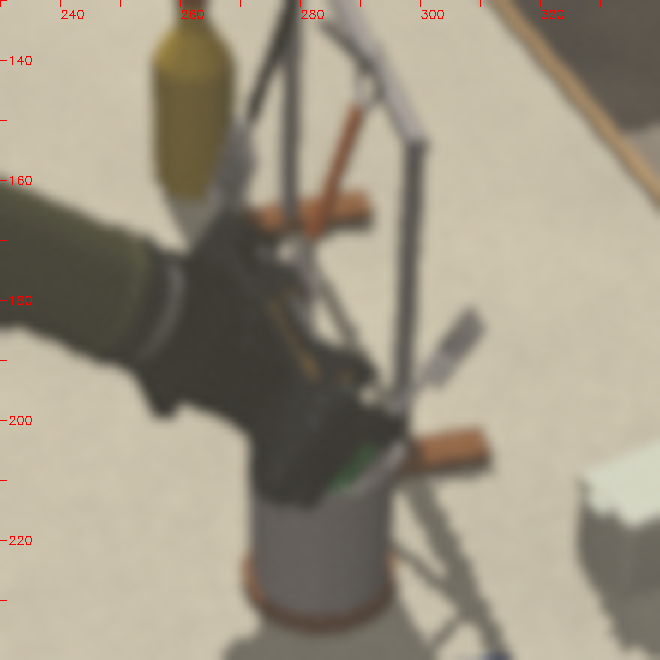

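View pics/t23.png

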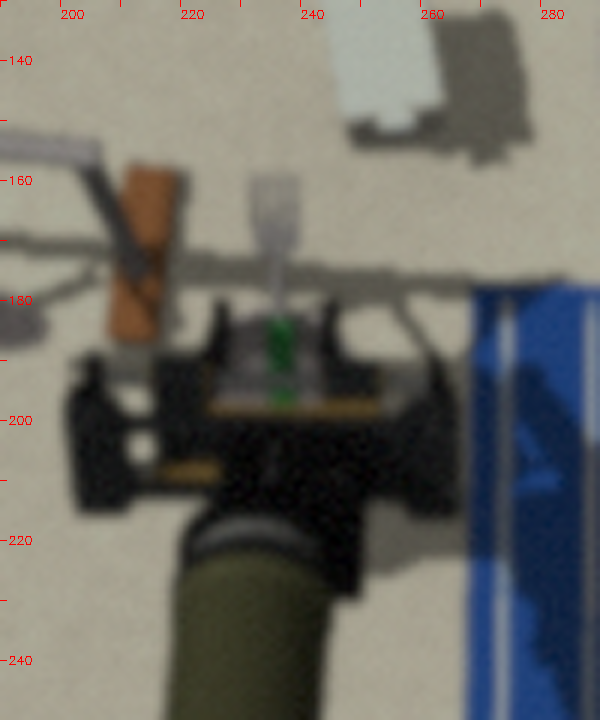

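drive_tool(
  increments=[
    [[-0.2, -0.1, 0], [0, 0, 0]],
    [[-0.4, -0.25, 0], [0, 0, 0]],
    [[-0.5, -0.4, 0], [0, 0, 0]],
    [[-0.5, -0.4, 0], [0, 0, 0]],
    [[-0.5, -0.4, 0], [0, 0, 0]],
    [[-0.5, -0.4, 0], [0, 0, 0]],
    [[0, 0, 0], [0, 0, 0]],
  ],
)

```text
time_s: 30.35
tool_pos: [0.5919, 0.0479, 0.2059]
tool_rot: [-91.3, 36.7, -3.0]
force: [0.3, 0.2, 0.3]
grip_width: 0.0477
```

```bash
python3 - <<'E'
from h import *
p,r,o=pose(); plan([.5145,-.295,.16],frame(-5.5,90,1));print(o["qpos"].round(1))
plan([.5145,-.295,.16],frame(-5.5,90,-1))
s=cam("side"); crop(s,230,130,340,240,6,"s24"); c=cam("top"); crop(c,190,130,390,290,4,"t24")
E
```

```text
t 30.35 pos [0.5919 0.0479 0.2059] rot [-91.3  36.7  -3. ] F [0.3 0.2 0.3] grip 0.0477
 turn deg [ 3.52  0.56 53.31] units [0.0293 0.0047 0.4443]  shift world [-0.0774 -0.3429 -0.0459]  tool now units [-0.505  2.004 -8.618]  tool target units [ 1.149  1.106 -8.718]
[  3.8 -16.4 -18.4 137.9  58.3  12.1  19.2]
t 30.35 pos [0.5919 0.0479 0.2059] rot [-91.3  36.7  -3. ] F [0.3 0.2 0.3] grip 0.0477
 turn deg [-157.82  -79.25    0.84] units [-1.3152 -0.6604  0.007 ]  shift world [-0.0774 -0.3429 -0.0459]  tool now units [-0.505  2.004 -8.618]  tool target units [ 1.149 -1.106  8.718]
```

View pics/s24.png

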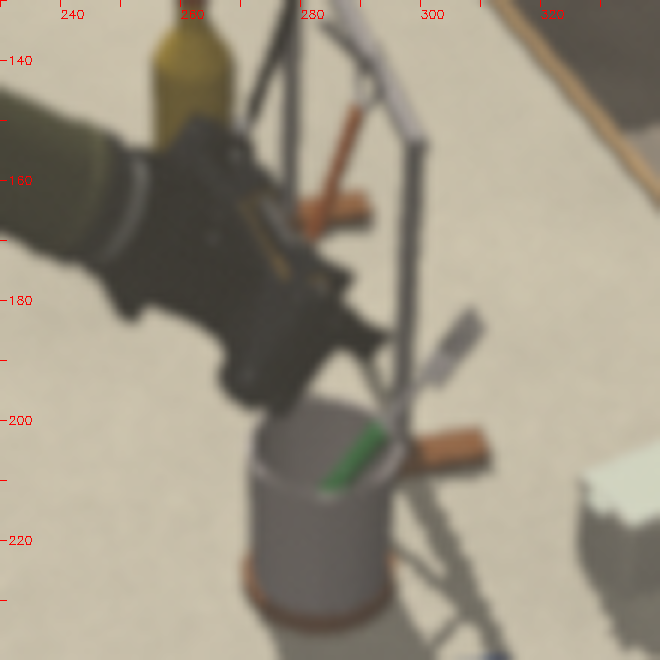

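View pics/t24.png

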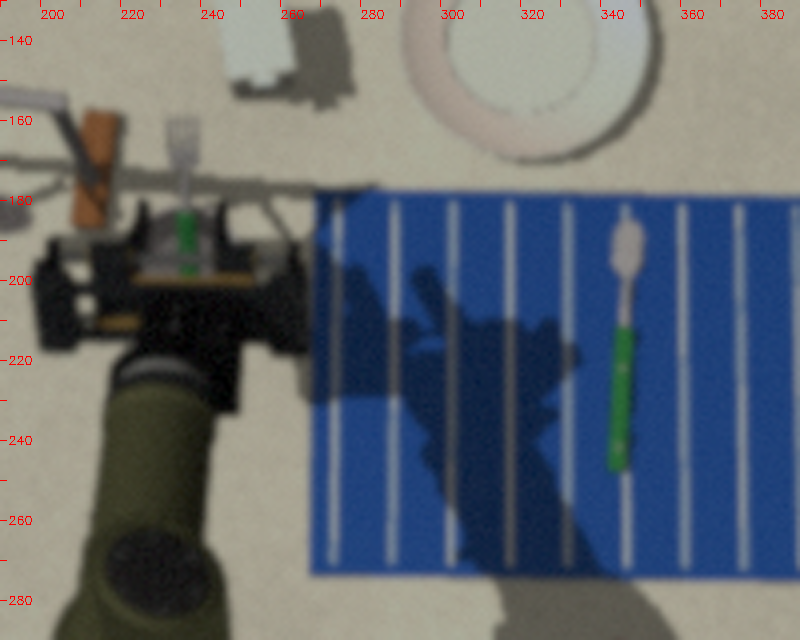

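drive_tool(
  increments=[
    [[-0.35, -0.4, 0], [0.004, 0.0007, 0.0635]],
    [[-0.3, -0.1, 0], [0.004, 0.0007, 0.0635]],
    [[0, 0, 0], [0.004, 0.0007, 0.0635]],
    [[0, 0, 0], [0.004, 0.0007, 0.0635]],
    [[0, 0, 0], [0.004, 0.0007, 0.0635]],
    [[0, 0, 0], [0.004, 0.0007, 0.0635]],
    [[0, 0, 0], [0.004, 0.0007, 0.0635]],
    [[0, 0, 0], [0, 0, 0]],
  ],
)

```text
time_s: 31.25
tool_pos: [0.5957, 0.0315, 0.2245]
tool_rot: [-99.3, 82.0, -16.5]
force: [0.4, 0.1, -0.5]
grip_width: 0.0479
```

```bash
python3 - <<'E'
from h import *
p,r,o=pose(); plan([.5145,-.295,.16],frame(-5.5,90,1));print(o["qpos"].round(1))
E
```

```text
t 31.25 pos [0.5957 0.0315 0.2245] rot [-99.3  82.  -16.5] F [ 0.4  0.1 -0.5] grip 0.0479
 turn deg [-1.63 -1.41  7.86] units [-0.0136 -0.0117  0.0655]  shift world [-0.0812 -0.3265 -0.0645]  tool now units [ 1.646  1.225 -8.315]  tool target units [ 1.611  1.239 -8.32 ]
[-17.6   6.   10.8  98.3   2.2  68.5  75.3]
```

drive_tool(
  increments=[
    [[0, 0.12, -0.7], [-0.014, -0.012, 0.066]],
    [[0, 0.12, -0.9], [0, 0, 0]],
    [[0, 0.12, -0.9], [0, 0, 0]],
    [[0.2, 0.13, -0.9], [0, 0, 0]],
    [[0.2, 0.13, -0.9], [0, 0, 0]],
    [[0.3, 0.13, -0.9], [0, 0, 0]],
    [[0.3, 0.13, -0.9], [0, 0, 0]],
    [[0.3, 0.13, -0.9], [0, 0, 0]],
    [[0.3, 0.13, -0.9], [0, 0, 0]],
    [[0, 0.1, -0.4], [0, 0, 0]],
  ],
)

```text
time_s: 32.25
tool_pos: [0.5086, -0.2961, 0.1585]
tool_rot: [27.4, 89.9, 111.9]
force: [0.4, 0.2, -0.3]
grip_width: 0.0478
```

drive_tool(
  increments=[
    [[0, 0, 0], [0, 0, 0]],
    [[0, 0, 0], [0, 0, 0]],
  ],
)

```text
time_s: 32.45
tool_pos: [0.5126, -0.2912, 0.1609]
tool_rot: [-30.6, 89.7, 54.2]
force: [0.2, 0.9, 0.2]
grip_width: 0.0479
```

```bash
python3 - <<'E'
from h import *
w=cam("wrist"); crop(w,160,60,400,260,3,"w25")
p,r,o=pose(); plan([.5145,-.295,.16],frame(-5.5,90,1));print(o["qpos"].round(1))
E
```

```text
t 32.5 pos [ 0.5134 -0.2903  0.1613] rot [-33.6  89.6  51.2] F [0.7 0.3 0.3] grip 0.0477
 turn deg [0.39 0.29 0.19] units [0.0033 0.0025 0.0016]  shift world [ 0.0011 -0.0047 -0.0013]  tool now units [ 0.032 -0.037 -0.116]  tool target units [ 0.032 -0.038 -0.115]
[  5.7  13.7  24.9  97.6  -6.5  70.  117.1]
```

View pics/w25.png

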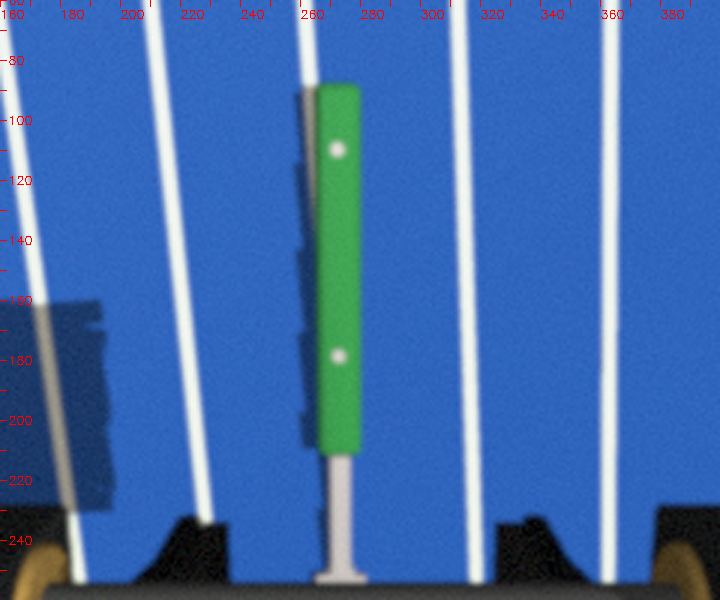

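```bash
python3 - <<'E'
from h import *
w=cam("wrist")
a=ray(w,272.5,88,.014);b=ray(w,273.3,211,.014);print(a,b,np.linalg.norm(b-a),np.degrees(np.arctan2(b[1]-a[1],b[0]-a[0])))
g=b-.015*(b-a)/np.linalg.norm(b-a); print(g)
plan([g[0],g[1],.0065],frame(-5.5,90,1))
E
```

```text
[ 0.41417852 -0.28653708  0.014     ] [ 0.53081867 -0.29691746  0.014     ] 0.11710113614726028 -5.085639049773369
[ 0.51587772 -0.2955878   0.014     ]
t 32.55 pos [ 0.5139 -0.2898  0.1615] rot [-35.7  89.6  49.3] F [-0.4  1.6  0.4] grip 0.0482
 turn deg [0.47 0.29 0.21] units [0.0039 0.0024 0.0017]  shift world [ 0.002  -0.0057 -0.155 ]  tool now units [ 3.874 -0.048 -0.158]  tool target units [ 3.875 -0.063 -0.138]
```

drive_tool(
  increments=[
    [[0.4, 0, -0.07], [0.004, 0.002, 0.002]],
    [[0.5, 0, -0.07], [0, 0, 0]],
    [[0.5, 0, 0], [0, 0, 0]],
    [[0.5, 0, 0], [0, 0, 0]],
    [[0.5, 0, 0], [0, 0, 0]],
    [[0.5, 0, 0], [0, 0, 0]],
    [[0.4, 0, 0], [0, 0, 0]],
    [[0, 0, 0], [0, 0, 0]],
    [[0, 0, 0], [0, 0, 0]],
  ],
)

```text
time_s: 33.45
tool_pos: [0.5129, -0.2966, 0.0294]
tool_rot: [91.7, 89.9, 176.1]
force: [-0.1, -0.3, 0.1]
grip_width: 0.048
```

```bash
python3 - <<'E'
from h import *
w=cam("wrist"); crop(w,160,60,400,260,3,"w26")
plan([.5155,-.2956,.0065],frame(-5.5,90,1))
E
```

```text
t 33.5 pos [ 0.5135 -0.2971  0.0302] rot [ 166.5   90.  -109. ] F [ 0.2 -1.3  0.1] grip 0.0481
 turn deg [-0.08 -0.03 -0.01] units [-0.0007 -0.0002 -0.0001]  shift world [ 0.002   0.0015 -0.0237]  tool now units [ 0.593 -0.047  0.042]  tool target units [ 0.593 -0.047  0.042]
```

View pics/w26.png

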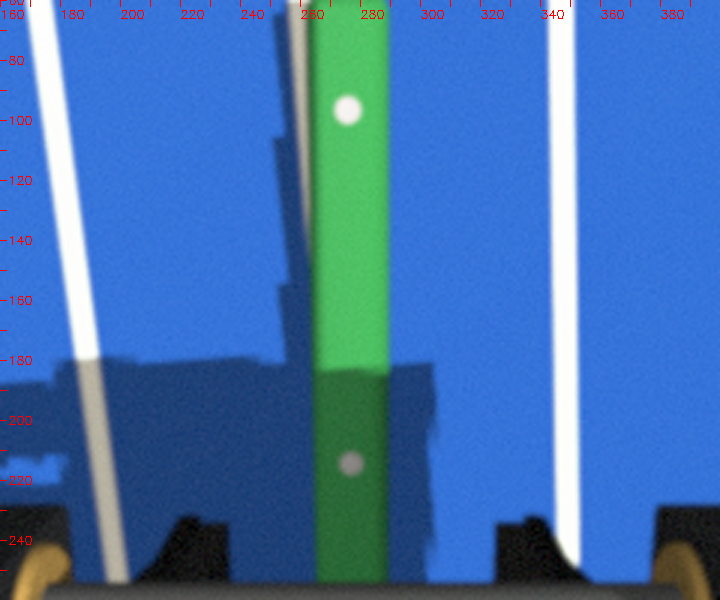

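drive_tool(
  increments=[
    [[0.3, -0.03, -0.03], [0, 0, 0]],
    [[0.28, -0.02, 0], [0, 0, 0]],
    [[0, 0, 0], [0, 0, 0]],
    [[0, 0, 0], [0, 0, 0]],
  ],
)

```text
time_s: 33.9
tool_pos: [0.5143, -0.2982, 0.006]
tool_rot: [81.5, 89.9, 165.9]
force: [-0.6, -0.2, -0.5]
grip_width: 0.0479
```

drive_tool(
  increments=[
    [[0, 0, 0], [0, 0, 0]],
    [[0, 0, 0], [0, 0, 0]],
    [[0, 0, 0], [0, 0, 0]],
    [[0, 0, 0], [0, 0, 0]],
    [[0, 0, 0], [0, 0, 0]],
    [[0, 0, 0], [0, 0, 0]],
  ],
  hand=-1,
  squeeze=30,
)

```text
time_s: 34.5
tool_pos: [0.5147, -0.2984, 0.0066]
tool_rot: [89.7, 89.9, 174.1]
force: [-0.5, -0.3, 0.8]
grip_width: 0.0145
```

drive_tool(
  increments=[
    [[-0.3, 0, 0], [0, 0, 0]],
    [[-0.6, 0, 0], [0, 0, 0]],
    [[-0.9, 0, 0], [0, 0, 0]],
    [[-0.9, 0, 0], [0, 0, 0]],
    [[-0.9, 0, 0], [0, 0, 0]],
    [[-0.9, 0, 0], [0, 0, 0]],
    [[-0.9, 0, 0], [0, 0, 0]],
    [[-0.9, 0, 0], [0, 0, 0]],
    [[-0.5, 0, 0], [0, 0, 0]],
    [[0, 0, 0], [0, 0, 0]],
  ],
)

```text
time_s: 35.5
tool_pos: [0.5162, -0.2995, 0.2831]
tool_rot: [-110.0, 89.6, -25.6]
force: [-0.8, 0.0, -0.4]
grip_width: 0.0145
```

```bash
python3 - <<'E'
from h import *
w=cam("wrist"); cv2.imwrite("pics/w27.png",w["frame"][:,:,::-1])
p,r,o=pose(); plan([.50,.05,.29],frame(0,90,1));print(o["qpos"].round(1))
c=cam("top"); crop(c,190,130,390,290,4,"t27")
E
```

```text
t 35.55 pos [ 0.5154 -0.2989  0.2805] rot [-112.2   89.9  -27.8] F [ 0.5  0.  -0.8] grip 0.0143
 turn deg [-5.62 -0.06  0.13] units [-0.0468 -0.0005  0.001 ]  shift world [-0.0154  0.3489  0.0095]  tool now units [-0.249  1.236  8.642]  tool target units [-0.238  0.385  8.722]
[  5.1  10.8  26.2  87.2  -4.8  83.1 115.8]
```

View pics/w27.png

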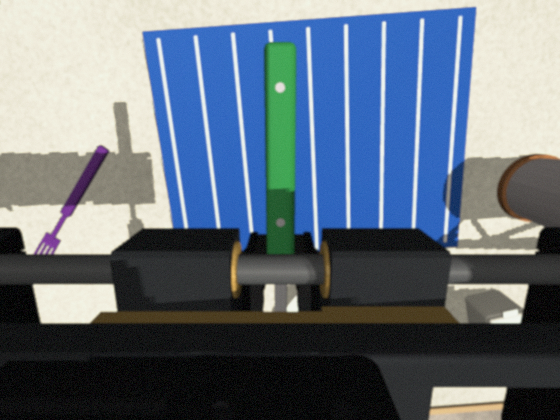

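View pics/t27.png

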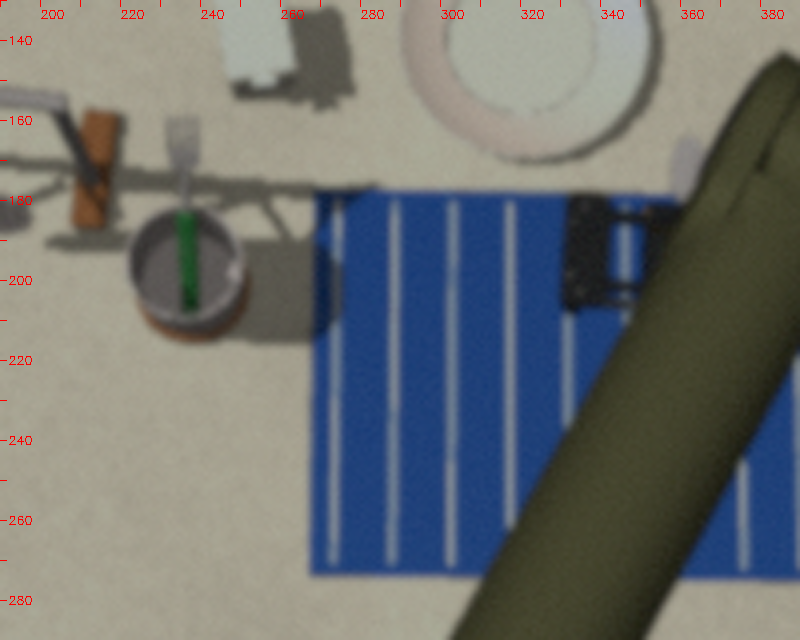

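drive_tool(
  increments=[
    [[-0.1, 0.03, 0.8], [-0.047, 0, 0]],
    [[-0.1, 0.04, 0.92], [0, 0, 0]],
    [[-0.1, 0.04, 0.92], [0, 0, 0]],
    [[0, 0.04, 0.92], [0, 0, 0]],
    [[0, 0.04, 0.92], [0, 0, 0]],
    [[0, 0.04, 0.92], [0, 0, 0]],
    [[0, 0.04, 0.92], [0, 0, 0]],
    [[0, 0.04, 0.92], [0, 0, 0]],
    [[0, 0.04, 0.92], [0, 0, 0]],
    [[0, 0.04, 0.92], [0, 0, 0]],
  ],
)

```text
time_s: 36.6
tool_pos: [0.501, 0.0661, 0.2887]
tool_rot: [97.6, 89.8, -172.4]
force: [0.9, 0.0, 0.1]
grip_width: 0.0146
```

drive_tool(
  increments=[
    [[0, 0, 0], [0, 0, -0.065]],
    [[0, 0, 0], [0, 0, -0.065]],
    [[0, 0, 0], [0, 0, -0.065]],
    [[0, 0, 0], [0, 0, -0.065]],
    [[0, 0, 0], [0, 0, -0.065]],
    [[0, 0, 0], [0, 0, 0]],
  ],
)

```text
time_s: 37.2
tool_pos: [0.5221, 0.0652, 0.2665]
tool_rot: [-91.0, 63.9, -1.5]
force: [-1.2, -0.0, -1.3]
grip_width: 0.0147
```

```bash
python3 - <<'E'
from h import *
p,r,o=pose(); plan([.597,.073,.26],frame(0,25,1));print(o["qpos"].round(1))
E
```

```text
t 37.2 pos [0.5221 0.0652 0.2665] rot [-91.   63.9  -1.5] F [-1.2 -0.  -1.3] grip 0.0147
 turn deg [ -0.13  -0.78 -38.93] units [-0.001  -0.0065 -0.3244]  shift world [ 0.0749  0.0078 -0.0065]  tool now units [ 0.966 -1.608  0.216]  tool target units [ 1.765 -0.644  0.194]
[ -7.  -16.9  -6.5 118.    5.9  53.7  73.3]
```

drive_tool(
  increments=[
    [[0.25, -0.32, 0.05], [0, 0, 0]],
    [[0.25, -0.32, 0.05], [0, 0, 0]],
    [[0.25, -0.32, 0.05], [0, 0, -0.03]],
    [[0.3, -0.3, 0.05], [0, 0, -0.05]],
    [[0.3, -0.3, 0], [0, 0, -0.06]],
    [[0, 0, 0], [0, -0.002, -0.06]],
    [[0, 0, 0], [0, -0.002, -0.06]],
    [[0, 0, 0], [0, -0.002, -0.06]],
    [[0, 0, 0], [0, 0, 0]],
  ],
)

```text
time_s: 38.1
tool_pos: [0.6086, 0.0642, 0.2494]
tool_rot: [-91.6, 35.4, -2.7]
force: [-0.2, 0.5, -1.2]
grip_width: 0.0147
```

```bash
python3 - <<'E'
from h import *
p,r,o=pose(); plan([.597,.073,.26],frame(0,25,1));print(o["qpos"].round(1))
E
```

```text
t 38.1 pos [0.6086 0.0642 0.2494] rot [-91.6  35.4  -2.7] F [-0.2  0.5 -1.2] grip 0.0147
 turn deg [  0.24  -2.19 -10.45] units [ 0.002  -0.0182 -0.087 ]  shift world [-0.0116  0.0088  0.0106]  tool now units [-0.398 -0.047  0.204]  tool target units [-0.375 -0.117  0.219]
[ -4.7 -17.2 -12.3 134.   52.5  16.9  25.9]
```

drive_tool(
  increments=[
    [[0.2, 0.3, 0.1], [0, 0, 0]],
    [[0.23, 0.3, 0.1], [0, 0, 0]],
    [[0, 0, 0], [0, -0.009, -0.045]],
    [[0, 0, 0], [0, -0.009, -0.045]],
    [[0, 0, 0], [0, 0, 0]],
    [[0, 0, 0], [0, 0, 0]],
  ],
)

```text
time_s: 38.7
tool_pos: [0.6134, 0.0627, 0.2258]
tool_rot: [-91.8, 31.3, -3.5]
force: [-0.2, -1.1, -0.3]
grip_width: 0.0142
```

```bash
python3 - <<'E'
from h import *
p,r,o=pose(); plan([.597,.073,.21],frame(0,25,1));print(o["qpos"].round(1))
B=p+r.apply([-.003,.105,0]); print("butt",B)
s=cam("side"); crop(s,230,130,340,240,6,"s28"); c=cam("top"); crop(c,190,130,290,250,6,"t28")
print(proj(s,B),proj(c,B))
E
```

```text
t 38.7 pos [0.6134 0.0627 0.2258] rot [-91.8  31.3  -3.5] F [-0.2 -1.1 -0.3] grip 0.0142
 turn deg [ 0.12 -2.95 -6.33] units [ 0.001  -0.0246 -0.0527]  shift world [-0.0164  0.0103 -0.0158]  tool now units [-0.159  0.55   0.249]  tool target units [-0.206  0.53   0.257]
[  6.1 -14.7 -23.6 137.6  89.3  14.  -13.4]
butt [0.55626692 0.06294146 0.13762215]
[278.22668622 197.09635687] [231.34546867 198.6698527 ]
```

View pics/s28.png

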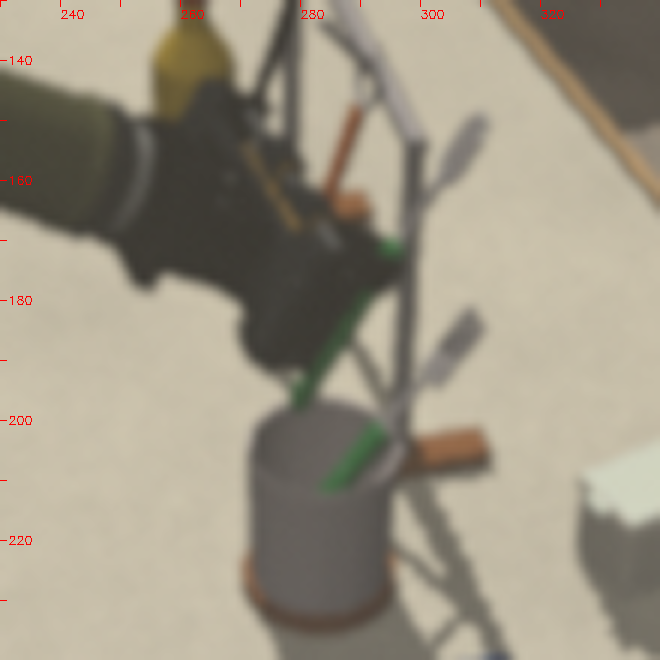

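View pics/t28.png

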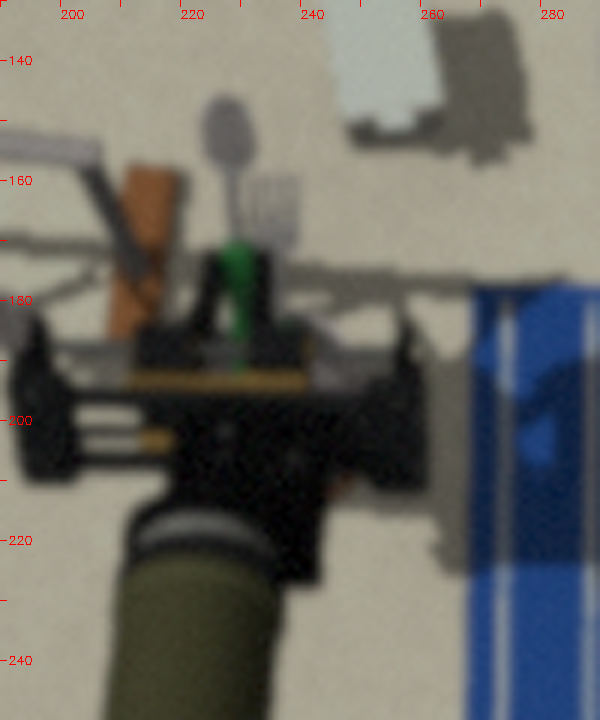

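drive_tool(
  increments=[
    [[0.05, 0.1, 0.1], [0, 0, 0]],
    [[0.15, 0.25, 0.1], [0, 0, 0]],
    [[0.2, 0.32, 0], [0, 0, 0]],
    [[0.2, 0.32, 0], [0, 0, 0]],
    [[0.2, 0.32, 0], [0, 0, 0]],
    [[0.2, 0.32, 0], [0, 0, 0]],
    [[0, 0, 0], [0, 0, 0]],
    [[0, 0, 0], [0, 0, 0]],
  ],
)

```text
time_s: 39.6
tool_pos: [0.6149, 0.0657, 0.1572]
tool_rot: [-92.0, 31.2, -3.9]
force: [0.2, 0.7, -0.1]
grip_width: 0.0147
```

```bash
python3 - <<'E'
from h import *
p,r,o=pose(); plan([.61,.07,.15],frame(0,31,1));print(o["qpos"].round(1))
B=p+r.apply([-.003,.105,0]); print("butt",B)
s=cam("side"); crop(s,230,130,340,240,6,"s29"); c=cam("top"); crop(c,190,130,290,250,6,"t29")
E
```

```text
t 39.6 pos [0.6149 0.0657 0.1572] rot [-92.   31.2  -3.9] F [ 0.2  0.7 -0.1] grip 0.0147
 turn deg [ 0.02 -3.32 -0.22] units [ 0.0002 -0.0277 -0.0018]  shift world [-0.0049  0.0043 -0.0072]  tool now units [-0.018  0.218  0.106]  tool target units [-0.012  0.218  0.107]
[ 21.6  -5.6 -40.8 140.2 122.6  20.9 -47.9]
butt [0.55793064 0.0658635  0.06899466]
```

View pics/s29.png

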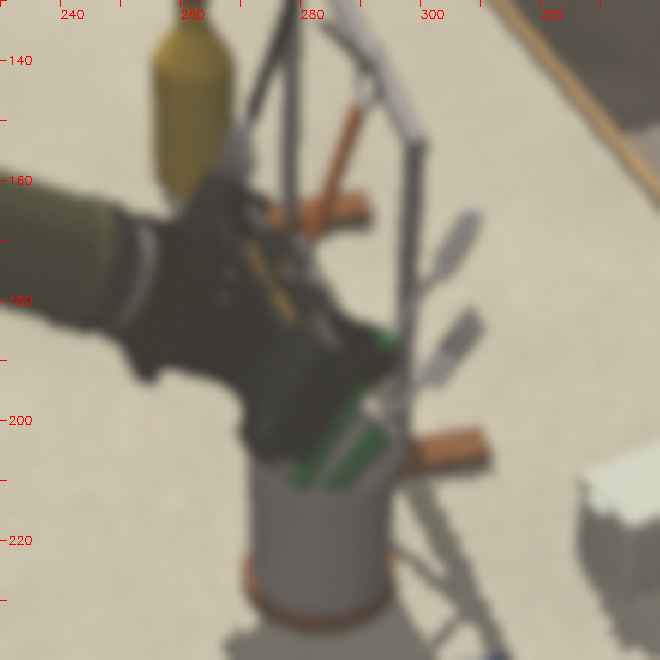

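View pics/t29.png

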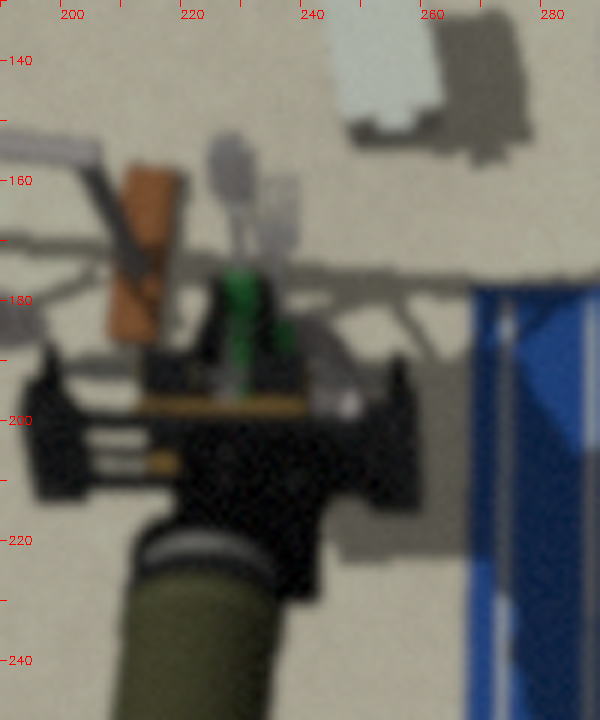

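drive_tool(
  increments=[
    [[0, 0, 0], [0, 0, 0]],
    [[0, 0, 0], [0, 0, 0]],
    [[0, 0, 0], [0, 0, 0]],
    [[0, 0, 0], [0, 0, 0]],
    [[0, 0, 0], [0, 0, 0]],
  ],
  hand=-0.1,
)

```text
time_s: 40.2
tool_pos: [0.6143, 0.0676, 0.1567]
tool_rot: [-92.0, 31.2, -3.7]
force: [0.3, 0.2, -0.4]
grip_width: 0.0378
```

drive_tool(
  increments=[
    [[-0.3, -0.2, 0], [0, 0, 0]],
    [[-0.4, -0.3, 0], [0, 0, 0]],
    [[-0.5, -0.4, 0], [0, 0, 0]],
    [[-0.5, -0.5, 0], [0, 0, 0]],
    [[-0.5, -0.5, 0], [0, 0, 0]],
    [[-0.4, -0.5, 0], [0, 0, 0]],
    [[0, 0, 0], [0, 0, 0]],
  ],
)

```text
time_s: 40.9
tool_pos: [0.6041, 0.0784, 0.2514]
tool_rot: [-92.4, 28.9, -3.9]
force: [-0.1, 1.0, 0.7]
grip_width: 0.0392
```

```bash
python3 - <<'E'
from h import *
p,r,o=pose(); plan([.5,.07,.25],frame(0,60,1));print(o["qpos"].round(1))
s=cam("side"); crop(s,230,110,340,240,6,"s30"); c=cam("top"); crop(c,90,130,290,280,4,"t30")
E
```

```text
t 40.9 pos [0.6041 0.0784 0.2514] rot [-92.4  28.9  -3.9] F [-0.1  1.   0.7] grip 0.0392
 turn deg [-0.47 -3.47 31.04] units [-0.0039 -0.0289  0.2587]  shift world [-0.1041 -0.0084 -0.0014]  tool now units [-2.244  1.294 -0.333]  tool target units [-1.27   2.273 -0.209]
[-10.4 -17.2 -12.5 138.3  86.6  20.9 -10.8]
```

View pics/s30.png

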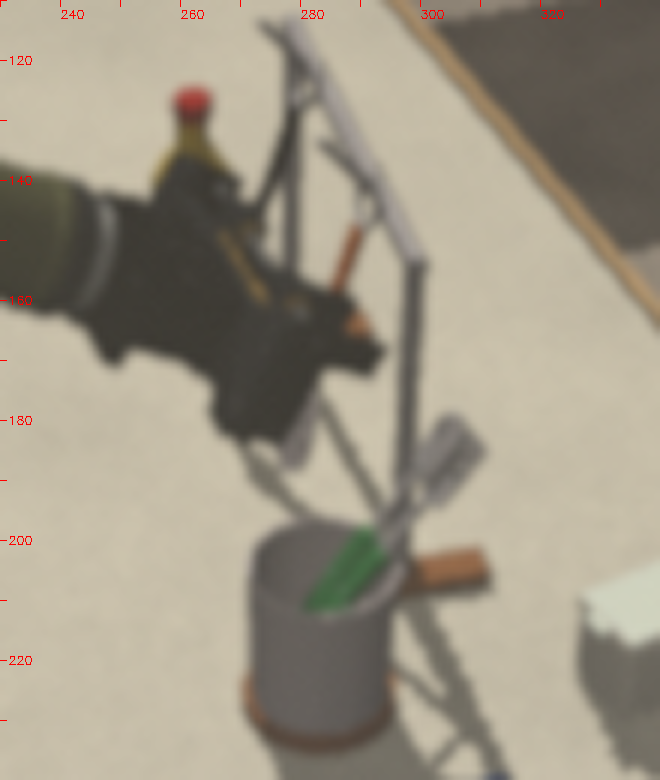

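View pics/t30.png

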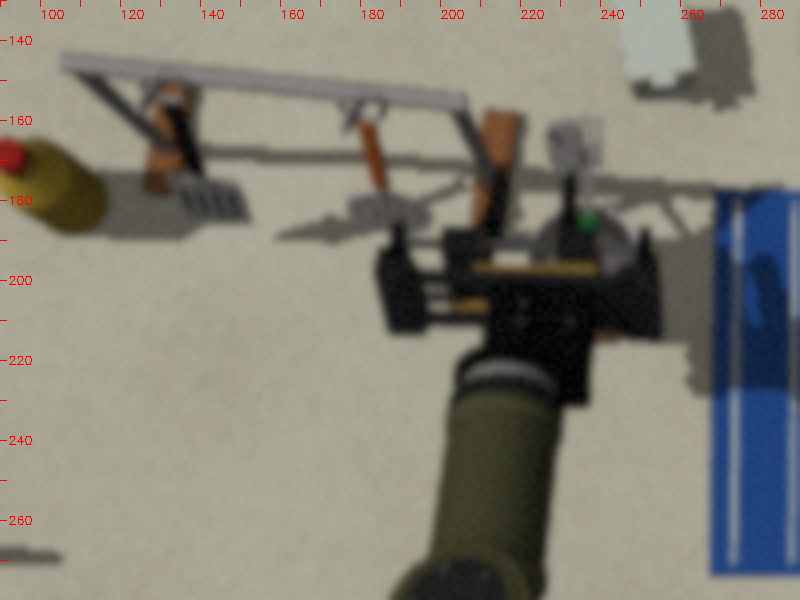

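drive_tool(
  increments=[
    [[0, 0, 0], [0, 0, 0.065]],
    [[0, 0, 0], [0, 0, 0.065]],
    [[0, 0, 0], [0, 0, 0.065]],
    [[0, 0, 0], [0, 0, 0.065]],
    [[0, 0, 0], [0, 0, 0.065]],
    [[-0.3, 0.4, -0.7], [0, 0, 0.065]],
    [[-0.3, 0.4, -0.8], [0, 0, 0.065]],
    [[0, 0.4, -0.8], [0, 0, 0]],
    [[0, 0.4, -0.8], [0, 0, 0]],
    [[0, 0, -0.8], [0, 0, 0]],
  ],
)

```text
time_s: 42.0
tool_pos: [0.5216, -0.0946, 0.2503]
tool_rot: [-99.8, 68.2, -15.0]
force: [-0.1, -0.3, -0.3]
grip_width: 0.0387
```

```bash
python3 - <<'E'
from h import *
p,r,o=pose(); plan(p,frame(0,90,1));print(o["qpos"].round(1))
s=cam("side"); crop(s,210,95,360,245,5,"s31"); c=cam("top"); crop(c,85,130,285,280,4,"t31")
cv2.imwrite("pics/t31f.png",c["frame"][:,:,::-1])
E
```

```text
t 42.0 pos [ 0.5216 -0.0946  0.2503] rot [-99.8  68.2 -15. ] F [-0.1 -0.3 -0.3] grip 0.0387
 turn deg [-5.16 -4.68 21.34] units [-0.043  -0.039   0.1778]  shift world [0. 0. 0.]  tool now units [0. 0. 0.]  tool target units [0. 0. 0.]
[-16.7 -15.1  18.1 116.6  11.4  56.9  82. ]
```

View pics/s31.png

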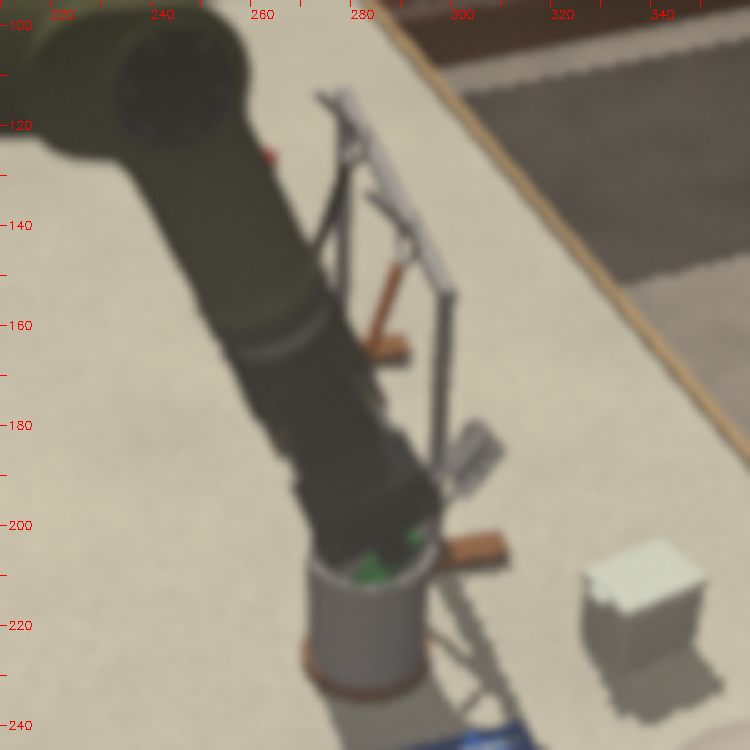

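View pics/t31.png

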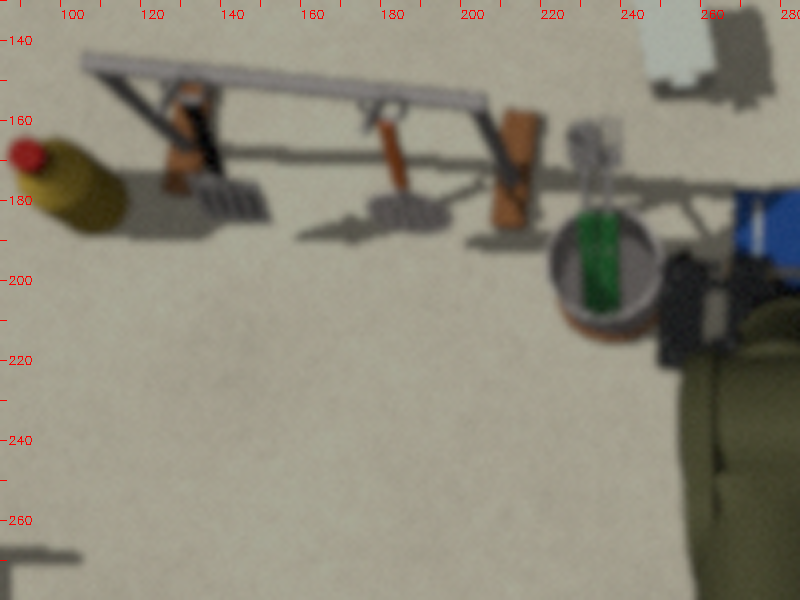

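View pics/t31f.png

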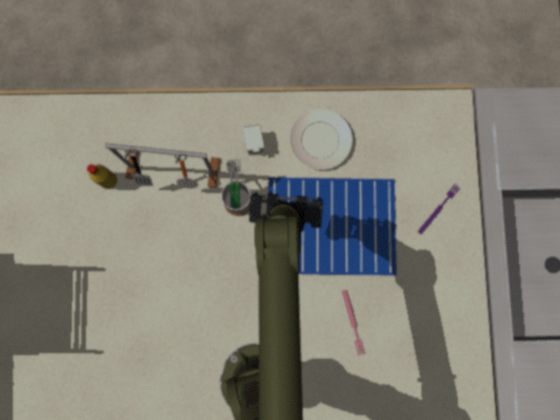

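```bash
python3 - <<'E'
from h import *
c=cam("top");s=cam("side"); b,pd=pegs()
for n,a,d,k in (("turner",[(c,133.7,154.5),(s,280.6,125.6)],[(c,143,179.5),(s,269,158)],1),("skim",[(c,182.7,157),(s,291.4,145)],[(c,187.5,183.2),(s,279.4,180)],0)):
    E=tri(a);D=tri(d);v=E-D; print(n,E.round(3),D.round(3),np.linalg.norm(v).round(3),"lean rad",np.arccos(v[2]/np.linalg.norm(v)).round(2),"to mid",np.linalg.norm(E-(b[k]+.034*pd)).round(3))
T=tri([(c,237.3,160.5),(s,309.2,182)]);print("fork tip",T)
# butt somewhere on ray of top px (235,207.5): find z with dist 0.21
for z in np.arange(.015,.08,.01):
    B=ray(c,235.5,207,z); v=T-B; print(round(z,3),B.round(3),np.linalg.norm(v).round(3),np.arccos(v[2]/np.linalg.norm(v)).round(2))
E
```

```text
turner [0.67  0.329 0.249] [0.628 0.337 0.104] 0.151 lean rad 0.29 to mid 0.033
skim [0.658 0.191 0.251] [0.616 0.201 0.095] 0.161 lean rad 0.27 to mid 0.032
fork tip [0.66129932 0.04046039 0.19151031]
0.015 [0.551 0.058 0.015] 0.209 0.57
0.025 [0.549 0.058 0.025] 0.202 0.6
0.035 [0.547 0.057 0.035] 0.194 0.63
0.045 [0.546 0.056 0.045] 0.187 0.67
0.055 [0.544 0.056 0.055] 0.181 0.71
0.065 [0.543 0.055 0.065] 0.174 0.76
0.075 [0.541 0.055 0.075] 0.168 0.81
```

drive_tool(
  increments=[
    [[-0.3, 0, -0.6], [0, 0, 0]],
    [[-0.3, 0, -0.6], [0, 0, 0]],
    [[-0.3, 0, -0.6], [0, 0, 0]],
    [[-0.3, 0, -0.6], [0, 0, 0]],
    [[0, 0, 0], [0, 0, 0]],
    [[0, 0, 0], [0, 0, 0]],
    [[0, 0, 0], [0, 0, 0]],
    [[0, 0, 0], [0, 0, 0]],
    [[0, 0, 0], [0, 0, 0]],
    [[0, 0, 0], [0, 0, 0]],
  ],
)

```text
time_s: 43.2
tool_pos: [0.4978, -0.1811, 0.3023]
tool_rot: [-99.3, 68.0, -14.2]
force: [0.3, -0.6, 1.0]
grip_width: 0.0393
```

```bash
python3 - <<'E'
from h import *
s=cam("side"); crop(s,210,95,360,245,5,"s32"); c=cam("top"); crop(c,85,130,285,280,4,"t32")
p,r,o=pose(); print(p,o["force"],o["time_s"])
E
```

```text
[ 0.49779763 -0.18134366  0.30249682] [-0.16199955 -0.38222137  0.2445293 ] 43.3
```

View pics/s32.png

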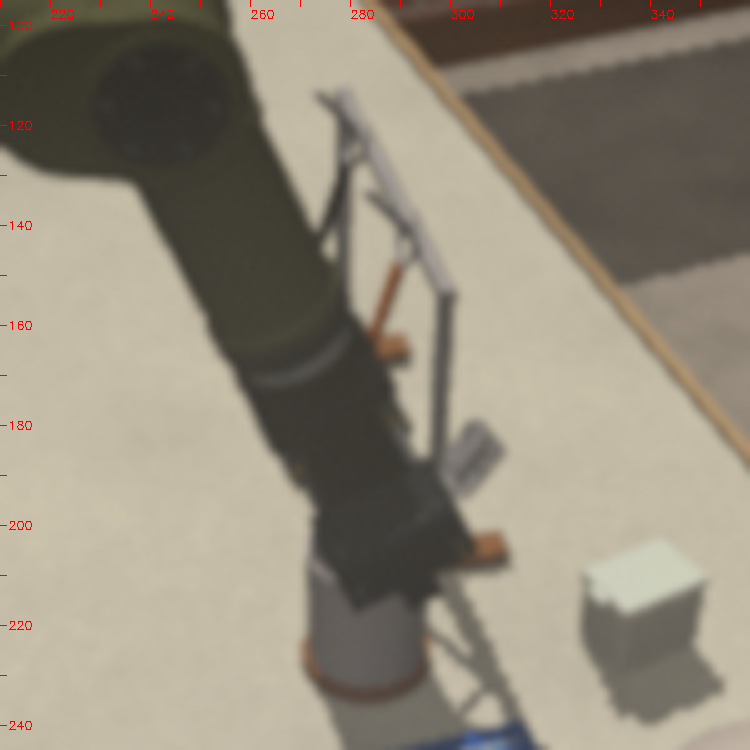

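View pics/t32.png

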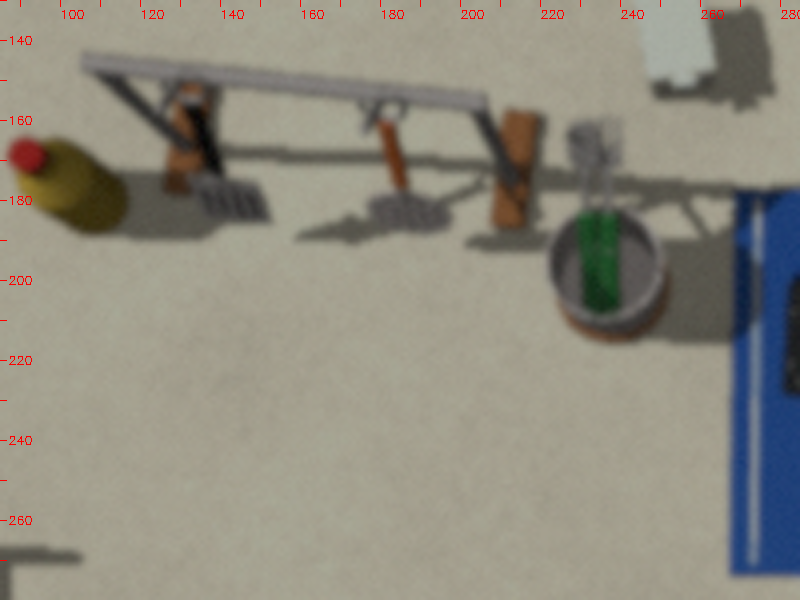

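All still and unchanged; the arm is clear. Handing in.

```bash
python3 -c "
from cell import env
print(env.sign_off())"
```

```text
the job is handed in; nothing more can be done
None
```

I put the two pieces on the mat, the green fork and the green spoon, handle down in the cup. The turner hangs on peg 1 and the skimmer on peg 0. I handed the job in at about 43 s. The pink and purple look-alike forks were not touched.

**Last checks:**
- **Hung tools:** they lean about 0.29 rad (turner) and 0.27 rad (skimmer). Their eyes are about 33 mm from each peg's mid point and at about 0.25 m height.
- **Cutlery:** the fork leans about 0.57 rad, with its butt near the cup floor. The spoon lies right beside it, but I did not work out its lean or butt height separately; I judged it by eye.
- **Bystanders and rest:** the plate, salt cellar and bottle looked unmoved in the pictures. Nothing had moved between the last two pictures, and the arm was clear of everything.

**What disagreed:** the top and side cameras placed points about 5–6 mm off in y compared with the wrist camera. I grasped by the wrist view, and compared each eye with its peg within the same views. The arm also ran up against its joint 2 and joint 4 limits while tilting and withdrawing at the cup and stand, so a few moves stopped short of their targets.

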